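# Clear down the sharpening bench

### The job

Clear down the sharpening bench for the night so that no grinding dust settles in the kit: turn every square steel quench pot over and stand it mouth-down, wholly on the slotted drip tray, and slide every sharpening stone lying on the bench into a slot of the wooden stone rack until it is fully home, flush with the rack's front, one stone to a slot. Leave the other things on the bench where they are.

Things in the scene. Friction and masses are not known exactly. Their poses are not given: they have to be found in the camera images.
- pot_a: square steel quench pot, 56 x 56 mm outside, 70 mm tall, walls 3 mm, open at one end, about 0.16 kg; origin at the centre of its closed underside, z axis from the underside towards the mouth, x and y square to its flat sides; starts standing mouth-up on the bench. Two or three of the three pots are there.
- pot_b: square steel quench pot, 56 x 56 mm outside, 70 mm tall, walls 3 mm, open at one end, about 0.16 kg; origin at the centre of its closed underside, z axis from the underside towards the mouth, x and y square to its flat sides; starts standing mouth-up on the bench. Two or three of the three pots are there.
- pot_c: square steel quench pot, 56 x 56 mm outside, 70 mm tall, walls 3 mm, open at one end, about 0.16 kg; origin at the centre of its closed underside, z axis from the underside towards the mouth, x and y square to its flat sides; starts standing mouth-up on the bench. Two or three of the three pots are there.
- stone_a: sharpening stone, a flat slab 150 x 50 x 12 mm (grey below, reddish above), about 0.22 kg; origin at the centre of its underside, x along its 150 mm length; starts lying flat on the bench. Two such stones.
- stone_a_mid (a point): centre of the slab stone_a, 6 mm above its underside
- stone_b: sharpening stone, a flat slab 150 x 50 x 12 mm (grey below, reddish above), about 0.22 kg; origin at the centre of its underside, x along its 150 mm length; starts lying flat on the bench. Two such stones.
- stone_b_mid (a point): centre of the slab stone_b, 6 mm above its underside
- tray: fixed drip tray, dark steel with a slotted flat top, 150 mm (x) by 300 mm (y), no rim, top 12 mm above the bench; origin at the centre of its underside, on the bench. Fixed equipment stands along the bench: a grinder at the left (y above 0.49 m), a vice at the right (y below -0.55 m), boxes at the back (x above 0.82 m), all under 0.25 m tall
- rack: fixed low wooden stone rack, 160 mm deep (x), 130 mm wide (y), 27 mm high; origin at the centre of its underside, on the bench; x runs into the slots. Two flat slots side by side, open at its front (x = -80 mm, facing the robot), end at a solid back stop at x = +70 mm. The roof begins 20 mm behind the front. A stone fully home is flush with the front, its centre at x = -5 mm.
- slot_l (a point): middle of the mouth of one of the rack's slots, on the slot's floor, 6 mm above the bench (x = -80, y = +30.5 mm in the rack's frame). The slot is 53 mm wide, 15 mm high, 150 mm deep; the walls beside its mouth have rounded noses (radius 4 mm); floor and roof have rounded front edges (radius 3 mm)
- slot_r (a point): middle of the mouth of one of the rack's slots, on the slot's floor, 6 mm above the bench (x = -80, y = -30.5 mm in the rack's frame). The slot is 53 mm wide, 15 mm high, 150 mm deep; the walls beside its mouth have rounded noses (radius 4 mm); floor and roof have rounded front edges (radius 3 mm)
- jar: closed amber glass jar, 60 mm across, 75 mm tall, behind the tray and rack; a bystander, origin at its underside
- screwdriver: stubby screwdriver, 120 mm long, under 30 mm high, lying near the robot; a bystander, origin at its underside
- wrench: flat spanner lying at the back right; a bystander, origin at its underside
- brush: hand brush, under 30 mm high, lying at the right; a bystander, origin at its underside
- discs: black pack of cutting discs, 115 mm across, 18 mm high, at the back; a bystander, origin at its underside
- tin: low aluminium tin, 80 mm across, 50 mm tall, at the back; a bystander, origin at its underside
- hammer: hammer, about 30 mm high, lying at the right near the robot; a bystander, origin at its underside
Things that resemble listed ones, but are neither listed nor needed, are in the scene too. What is shaped like the pot_c but blue is not meant.

How it is judged:
By the outcome, as a careful person would: the job done as asked, in the order asked, and still so for the second after the job is handed in, with the robot touching nothing.
Of pot_a, pot_b, pot_c only 2 to 3 are there at a start; the rules pass over those that are not, and their reading is None.
At some moment in a run one of pot_a, pot_b, pot_c, stone_a, stone_b may be knocked a few centimetres aside while the robot is not near it.
Once in a run the grip may slacken for a moment while it holds something.
It also fails if it takes over 210 s, if anything falls off the work surface, if the arm or the gripper's body presses on something with over 40 N, if the wrist force passes 120 N, or if a joint passes its speed limit or range.

### The arm

A 6-joint arm with a two-finger parallel gripper is mounted at the origin on the work surface. World frame = base frame: x ahead of the robot, y to its left, z up, the work surface at z = 0. Lengths are in mm, angles in rad, forces in N, time in s.
With the tool pointing down it reaches from about 350 to 775 mm from the base axis. Payload 7.3 kg.
Tool frame: the origin (TCP) lies at the centre of the arm's flange, where the gripper is bolted on; the fingertips stand 178 mm ahead of it and the grasp point (between the pads) lies 159 mm ahead of it; z points along the fingers, y is the line along which they close (so a half turn about z gives the same grasp; the last joint's range is limited). The gripper opens to 92 mm and grips with 3 to 60 N. Pads are 19 mm wide; open, the fingers measure 130 mm over their backs; the gripper's body (75 mm by 190 mm) begins 47 mm behind the grasp point.
Start: joints at [-1.447, 0.342, 1.524, -0, 1.275, -0.146], TCP at [139.953, -506.005, 404.741] pointing down, gripper open.
Joint ranges: [-2.53, 2.53], [-0.77, 2.02], [0.04, 2.7], [-1, 4.14], [0.28, 2.66], [-3.11, 3.11]. Speed limits (rad/s): [2.57, 2.57, 3.14, 3.14, 3.14, 3.14].

### API

Orientations are given as [roll, pitch, yaw] about the fixed x, y, z axes, in that order (R = Rz(yaw) Ry(pitch) Rx(roll)).
In Python, from plant import * gives the robot as it stands. The module is installed in compiled form; this text tells all that it offers.
- The arm moves only by the shell command python3 -m inch 'ROWS'. ROWS is JSON, a list of rows, each a list of 5 numbers: the shift along the tool's x, y, z in m, then the turn about the tool's z in rad, then the opening, from 0 (shut) to 1 (fully open). In form: [[tx, ty, tz, spin, claw], ...]. A call has 1 to 8 rows; each row is the pose to reach, as a shift and turn from the pose commanded when the call began, along the tool's axes at that moment; what a row does not reach only later rows make up. A row lasts 1/12 s, in which the tool goes at most 41.7 mm and 7.16 degrees, less where a joint would pass 70% of its speed; a pose out of reach is approached as far as the arm can. A call with a gripper value outside its range is refused whole. The fingers move at their own pace and stop on an object; the grip force is fixed at half the most. Time passes only in rows, so rows that repeat a pose let the fingers close. It gives the time, the measured TCP pose, the force, the opening and the grip force at its end, in the units of the state.
- get_obs(): the state, without advancing time (a new reading comes with each control period).
- capture(name): name is "side" or "top"; returns a dict with "color" (384x512x3 uint8, red, green, blue), "intrinsics" (3x3 intrinsics, pixels), "distortion" ([k1, k2, p1, p2, k3] as OpenCV has them; the pictures are not rectified), "pose" (4x4, takes a point from camera to world coordinates). Camera axes: x right, y down, z forward; pixel columns grow to the right and rows downward; lengths in mm; the calibration is good to about 2 mm. A picture is of the moment at which its call begins. There is no depth.
- close_job(): hands the job in; it is judged then, once.
Trained networks look in a picture, given as the dict that the camera call returned (one of the last four; its "shot" number tells which), for a name from the list of things; names that differ only in an ending like _2 or _b are one class to them, and where a whole thing is asked for, a point or a joint stands for the part that bears it (a point fixed in the world has none). Each returns a list of dicts, best first, with "conf" (0 to 1); they miss things now and then, are a little off and sometimes report something else, mostly with a low value. They report only what shows in the picture. A call takes as long as a camera call. They do not tell look-alikes from the thing itself.
- look_for(picture, target): "rect" ([centre column, centre row, width, height] in pixels, round what is visible of it).
- trace(picture, target): "pixels" (384x512 bool, what is visible of it) and "rect" ([centre column, centre row, width, height] in pixels, round what is visible of it).
- tip_of(picture, target): "centre" ([column, row] in pixels: a listed point, or the origin of a listed thing).
The state is a dict: "time": time; "joint_positions": joint angles; "dq": joint speeds; "tau": joint torques, N m; "tool_pos": TCP position; "tcp_rot": TCP orientation; "contact_force": force on the tool from outside, world axes, zero at the start; "moment": the same for the moment, N m; "grip_width": finger opening in mm; "finger_force": force on a finger pad.
Only numpy, scipy, OpenCV 4.12 (cv2) and the standard library are available. Lean on these libraries where they do the work, as an engineer would, in place of code of your own. Each camera call takes 0.05 s, during which the arm holds its last target. There are 200 camera calls.

## Working session

There is one attempt and no reset: what is moved stays moved. The work goes in short steps, Python scripts to look and compute and a shell command to move; the robot and the scene stay as the last step left them, time stands still between calls to the robot, and variables do not carry over. Pictures are saved under pics/ and viewed, at most 14 in all, crops included, and the job is handed in when it is done.

```bash
mkdir -p pics
cat > h.py <<'E'
from plant import *
import numpy as np, cv2
from scipy.spatial.transform import Rotation as Ro
def ray(p,uv):
    K=np.array(p["intrinsics"]);D=np.array(p["distortion"],float);T=np.array(p["pose"])
    n=cv2.undistortPoints(np.array(uv,float).reshape(-1,1,2),K,D).reshape(-1,2)
    d=np.c_[n,np.ones(len(n))]@T[:3,:3].T
    return T[:3,3],d
def at(p,uv,z):
    o,d=ray(p,uv); return o+d*((z-o[2])/d[:,2])[:,None]
def proj(p,X):
    T=np.linalg.inv(np.array(p["pose"]));r=cv2.Rodrigues(T[:3,:3])[0]
    return cv2.projectPoints(np.array(X,float).reshape(-1,1,3),r,T[:3,3],np.array(p["intrinsics"]),np.array(p["distortion"],float))[0].reshape(-1,2)
def save(p,n,crop=None,s=1.5):
    c=p["color"][:,:,::-1]
    if crop: x0,y0,x1,y1=crop; c=c[y0:y1,x0:x1]
    cv2.imwrite("pics/"+n+".png",cv2.resize(c,None,fx=s,fy=s,interpolation=cv2.INTER_CUBIC))
E
python3 - <<'E'
from h import *
o=get_obs();print(o)
for n in("top","side"):
    p=capture(n);save(p,n+"0");print(n,np.round(p["pose"],3).tolist(),np.round(p["intrinsics"],1).tolist(),p["distortion"])
    for t in("pot_a","stone_a","tray","rack"):
        print(t,[(np.round(r["rect"]).tolist(),round(r["conf"],2)) for r in look_for(p,t)])
E
```

```text
{'time': 0.0, 'joint_positions': array([-1.44702045e+00,  3.42727862e-01,  1.52501622e+00,  8.04743937e-08,
        1.27541441e+00, -1.46017981e-01]), 'dq': array([-1.42141922e-05,  8.39689589e-04, -4.91048303e-05,  9.60208423e-04,
       -3.51557823e-04, -1.47426404e-03]), 'tau': array([ 4.07984935e-04, -4.31239879e+01, -2.44221836e+01,  7.17899948e-02,
        5.61776175e-02, -1.31488609e-04]), 'tool_pos': array([ 139.92504644, -505.86836255,  404.04236541]), 'tcp_rot': array([-3.14004349e+00, -2.27905597e-04,  2.69793662e-01]), 'contact_force': array([ 0.25507009, -0.04940248, -0.01072501]), 'moment': array([ 0.01454841,  0.0425995 , -0.01828161]), 'finger_force': 0.0, 'grip_width': 92.04033716274257}
top [[-0.025, -0.986, 0.162, 389.146], [-1.0, 0.022, -0.02, -55.346], [0.016, -0.163, -0.987, 1249.959], [0.0, 0.0, 0.0, 1.0]] [[386.9, 0.0, 260.3], [0.0, 386.9, 186.9], [0.0, 0.0, 1.0]] [-0.1282805  0.         0.         0.         0.       ]
pot_a [([110.0, 202.0, 29.0, 27.0], 0.94), ([294.0, 228.0, 27.0, 27.0], 0.9), ([180.0, 235.0, 21.0, 24.0], 0.86), ([114.0, 162.0, 23.0, 25.0], 0.8)]
stone_a [([347.0, 242.0, 46.0, 34.0], 0.94), ([130.0, 257.0, 34.0, 47.0], 0.68), ([352.0, 153.0, 16.0, 51.0], 0.53)]
tray [([186.0, 185.0, 94.0, 57.0], 0.81)]
rack [([286.0, 175.0, 48.0, 52.0], 0.84)]
side [[0.969, -0.176, 0.172, 302.412], [-0.245, -0.626, 0.74, -1323.814], [-0.022, -0.759, -0.65, 1139.647], [0.0, 0.0, 0.0, 1.0]] [[460.0, 0.0, 258.0], [0.0, 460.0, 198.1], [0.0, 0.0, 1.0]] [0.0211002 0.        0.        0.        0.       ]
pot_a [([228.0, 225.0, 19.0, 25.0], 0.88), ([252.0, 130.0, 21.0, 21.0], 0.8), ([242.0, 311.0, 93.0, 25.0], 0.68), ([222.0, 132.0, 18.0, 17.0], 0.59), ([205.0, 168.0, 18.0, 26.0], 0.54)]
stone_a [([223.0, 272.0, 34.0, 39.0], 0.8), ([185.0, 155.0, 37.0, 10.0], 0.59)]
tray [([252.0, 171.0, 54.0, 51.0], 0.63)]
rack [([276.0, 218.0, 55.0, 44.0], 0.93)]
```

View pics/top0.png

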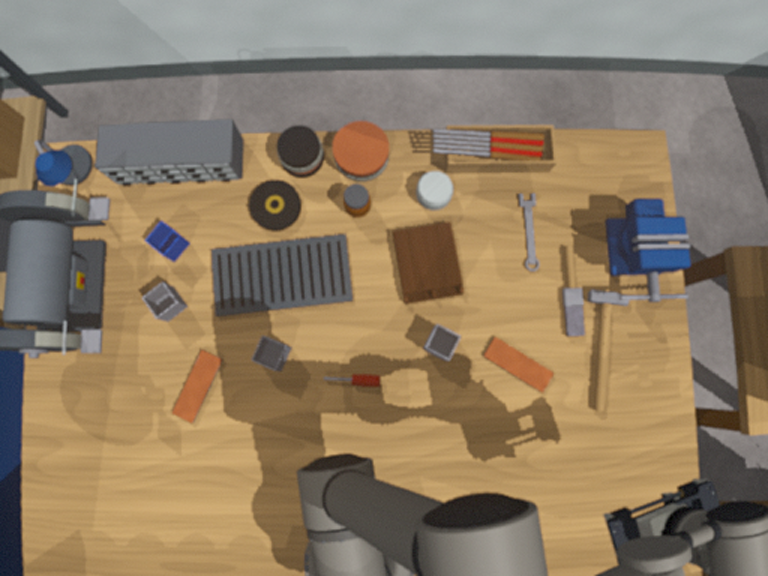

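View pics/side0.png

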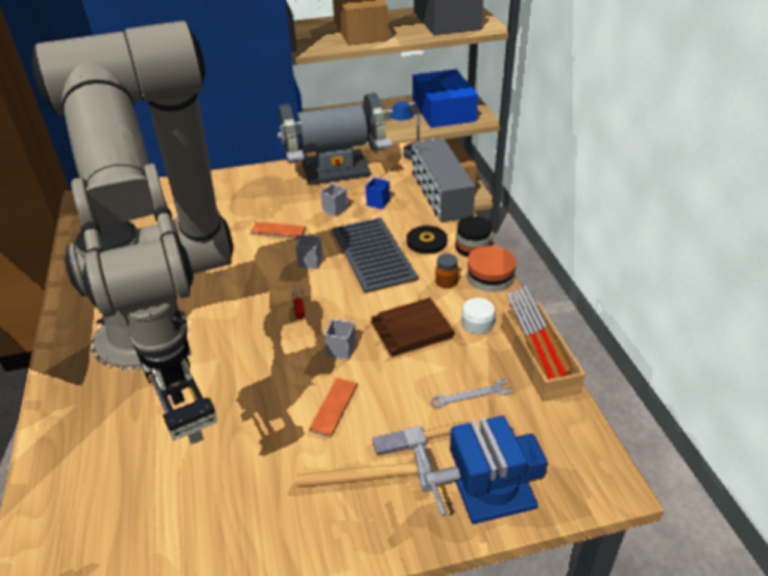

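Top view: grey pots at (110,202), (180,235), (294,228); a blue look-alike at (114,162) is not meant; orange-red stones at (130,257) and (347,242); tray (186,185), rack (286,175). I'll fit box models to the masks in both views.

```bash
cat > fit.py <<'E'
from h import *
from scipy.optimize import minimize
DIM={"pot_a":(56,56,70),"stone_a":(150,50,12),"tray":(150,300,12),"rack":(160,130,27)}
def box(q,d,z0):
    x,y,a=q;c,s=np.cos(a),np.sin(a)
    return np.array([[x+c*u*d[0]/2-s*v*d[1]/2,y+s*u*d[0]/2+c*v*d[1]/2,z0+w] for u in(-1,1) for v in(-1,1) for w in(0,d[2])])
S=4
def sil(p,q,d,z0):
    m=np.zeros((384*S,512*S),np.uint8);h=cv2.convexHull(((proj(p,box(q,d,z0))+.5)*S).astype(np.int32));cv2.fillConvexPoly(m,h,1);return m
def up(m): return cv2.resize(m.astype(np.uint8)*255,None,fx=S,fy=S,interpolation=cv2.INTER_LINEAR)>127
def iou(q,obs,d,z0):
    return sum(np.logical_and(m,s:=sil(p,q,d,z0)>0).sum()/np.logical_or(m,s).sum() for p,m in obs)/len(obs)
def fit(obs,d,z0,q0):
    f=lambda v:-iou((v[0],v[1],v[2]/50),obs,d,z0)
    best=None
    for a in np.arange(0,np.pi,np.pi/8):
        r=-f([q0[0],q0[1],a*50])
        if best is None or r>best[0]: best=(r,a)
    v=np.array([q0[0],q0[1],best[1]*50])
    for k in range(2):
        r=minimize(f,v,method="Nelder-Mead",options=dict(initial_simplex=v+np.array([[0,0,0],[9,0,0],[0,9,0],[0,0,9]])/(1+2*k),xatol=.1,fatol=1e-4));v=r.x
    return r.x[0],r.x[1],r.x[2]/50,-r.fun
def scan(names=("pot_a","stone_a","tray","rack"),views=("top","side"),minc=.4,z0=0,dims=None):
    P={n:capture(n) for n in views};out=[]
    for t in names:
        d=(dims or DIM)[t];tr={n:trace(P[n],t) for n in views}
        for r in tr["top"]:
            if r["conf"]<minc: continue
            g=at(P["top"],[r["rect"][:2]],d[2]*.7+z0)[0]
            obs=[(P["top"],up(r["pixels"]))]
            if "side" in views:
                pg=proj(P["side"],[[g[0],g[1],z0+d[2]/2]])[0]
                for s in tr["side"]:
                    if np.hypot(*(pg-s["rect"][:2]))<12: obs.append((P["side"],up(s["pixels"])));break
            q=fit(obs,d,z0,g); each=[fit([o],d,z0,q)[:3] for o in obs] if len(obs)>1 else []
            rgb=P["top"]["color"][r["pixels"]].mean(0)
            print(t,round(r["conf"],2),np.round(r["rect"][:2]).astype(int),"xy %.1f %.1f yaw %.3f iou %.2f"%q,"| per view",[np.round(e,2).tolist() for e in each],"rgb",rgb.astype(int))
            out.append((t,q))
    return P,out
E
python3 -c "
from fit import *
P,o=scan()
for t in('pot_a','slot_l','stone_a_mid','jar'):
  for n in P: print(t,n,[(np.round(r['centre'],1).tolist(),round(r['conf'],2)) for r in tip_of(P[n],t)])
"
```

```text
pot_a 0.92 [112 161] xy 686.5 403.6 yaw 0.853 iou 0.94 | per view [[687.44, 404.04, 0.86], [686.01, 403.79, 0.87]] rgb [ 68  75 125]
pot_a 0.8 [182 234] xy 440.2 171.1 yaw 1.138 iou 0.93 | per view [[440.86, 171.42, 1.15], [439.58, 170.75, 1.12]] rgb [85 79 77]
pot_a 0.8 [110 201] xy 553.2 403.5 yaw 0.656 iou 0.94 | per view [[553.74, 404.15, 0.67], [552.62, 403.54, 0.64]] rgb [111 105 104]
pot_a 0.77 [295 228] xy 456.1 -182.0 yaw 1.088 iou 0.93 | per view [[456.41, -182.35, 1.06], [455.88, -181.97, 1.13]] rgb [101  94  92]
stone_a 0.82 [131 258] xy 372.9 340.1 yaw 2.698 iou 0.87 | per view [[374.34, 339.87, 2.71], [371.62, 340.44, 2.72]] rgb [177 106  63]
stone_a 0.62 [347 241] xy 405.0 -348.9 yaw 0.983 iou 0.90 | per view [[407.93, -347.76, 1.02], [404.69, -349.96, 0.97]] rgb [179 106  62]
tray 0.6 [190 184] xy 612.4 159.0 yaw 0.099 iou 0.94 | per view [[613.71, 158.17, 0.1], [609.4, 160.97, 0.08]] rgb [84 83 83]
pot_a top [([116.1, 200.7], 0.98), ([117.9, 163.3], 0.96), ([234.0, 257.4], 0.69), ([183.9, 239.1], 0.57)]
pot_a side [([229.4, 233.1], 0.96), ([224.3, 139.4], 0.8), ([251.8, 136.8], 0.63), ([205.4, 172.8], 0.56), ([275.7, 218.0], 0.53), ([280.9, 289.4], 0.35)]
slot_l top [([297.2, 201.0], 0.76), ([276.2, 200.6], 0.72), ([283.8, 175.6], 0.71), ([130.5, 258.2], 0.66)]
slot_l side [([255.5, 230.1], 0.95), ([253.1, 217.3], 0.59)]
stone_a_mid top [([345.1, 242.9], 0.78)]
stone_a_mid side [([222.6, 272.1], 0.69)]
jar top [([239.3, 135.7], 0.81), ([288.1, 129.5], 0.32)]
jar side [([298.5, 187.5], 0.75), ([206.3, 171.9], 0.41)]
```

```bash
cat > go.py <<'E'
import sys
from h import *
def rel(x,y,zg,yaw):
    o=get_obs();p=np.array(o["tool_pos"]);w=o["tcp_rot"][2];d=np.array([x,y,zg+159])-p
    t=[d[0]*np.cos(w)+d[1]*np.sin(w),d[0]*np.sin(w)-d[1]*np.cos(w),-d[2]]
    s=(w-yaw+np.pi)%(2*np.pi)-np.pi
    print("tool shift mm",np.round(t,1),"spin",round(s,3),"rows>=",int(np.ceil(max(np.linalg.norm(t)/41.7,abs(s)/.125))),"t",round(o["time"],1))
if __name__=="__main__": rel(*map(float,sys.argv[1:5]))
E
python3 go.py 456.1 -182 150 -0.483
python3 - <<'E'
from fit import *
P={n:capture(n) for n in("top","side")}
save(P["top"],"potcrop",(80,130,340,270),3)
for n in P:
    for r in trace(P[n],"rack"): print(n,r["conf"],np.round(r["rect"]))
# screwdriver etc heights ignored; rack fit with whatever views
obs=[(P[n],up(trace(P[n],"rack")[0]["pixels"])) for n in P if trace(P[n],"rack")]
print(fit(obs,DIM["rack"],0,(600,-130)),[np.round(fit([o],DIM["rack"],0,(600,-130)),2) for o in obs])
E
```

```text
tool shift mm [ 391.1 -228.    95.7] spin 0.753 rows>= 12 t 1.4
top 0.83 [289. 176.  47.  52.]
side 0.8 [277. 216.  57.  43.]
side 0.19 [284. 161.  26.  18.]
(np.float64(631.2043248275227), np.float64(-162.1943584091775), np.float64(1.977566754122817), np.float64(0.7459851332634759)) [array([ 630.51, -163.95,    1.98,    0.72]), array([ 631.98, -161.91,    2.01,    0.78])]
```

View pics/potcrop.png

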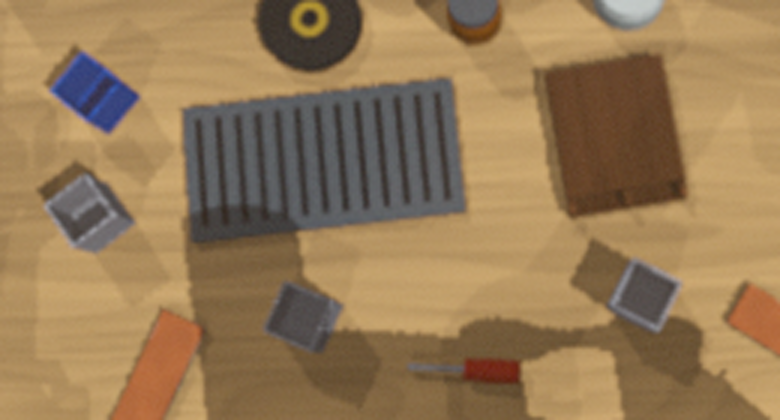

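The crop shows three open grey pots (crop px (88,212), (303,316), (645,294)) and a divided blue box (94,92) that is left alone. First the right-hand pot.

```bash
python3 -m inch '[[0.1,-0.057,0.01,0.12,1],[0.2,-0.11,0.04,0.25,1],[0.3,-0.17,0.08,0.38,1],[0.391,-0.228,0.096,0.5,1],[0.391,-0.228,0.096,0.63,1],[0.391,-0.228,0.096,0.753,1],[0.391,-0.228,0.096,0.753,1],[0.391,-0.228,0.096,0.753,1]]'; python3 -m inch '[[0,0,0,0,1],[0,0,0,0,1],[0,0,0,0,1],[0,0,0,0,1],[0,0,0,0,1]]'; python3 go.py 456.1 -182 52 -0.483; python3 -c "
from fit import *
save(capture('side'),'s1')
scan(('pot_a',),minc=.4)"
```

```text
time: 2.47
tool_pos: [355.1, -286.9, 341.6]
tcp_rot: [3.141, -0.001, -0.488]
contact_force: [-0.1, -0.1, 0.2]
grip_width: 91.8
finger_force: 0.0
time: 2.88
tool_pos: [353.5, -289.3, 342.0]
tcp_rot: [3.141, -0.001, -0.485]
contact_force: [-0.7, -0.9, 0.1]
grip_width: 91.8
finger_force: 0.0
tool shift mm [  40.7 -142.8  131. ] spin -0.002 rows>= 5 t 2.9
pot_a 0.79 [182 235] xy 439.8 173.5 yaw 1.170 iou 0.67 | per view [[439.56, 173.12, 1.15], [455.35, 171.46, 1.48]] rgb [86 79 77]
pot_a 0.72 [111 160] xy 685.2 403.4 yaw 0.879 iou 0.91 | per view [[685.56, 403.79, 0.86], [687.23, 401.41, 0.99]] rgb [ 66  75 128]
pot_a 0.68 [296 227] xy 456.1 -181.9 yaw 1.099 iou 0.90 | per view [[456.81, -181.32, 1.09], [455.79, -182.83, 1.1]] rgb [93 86 85]
pot_a 0.6 [110 202] xy 554.4 405.0 yaw 0.656 iou 0.93 | per view [[555.06, 404.29, 0.66], [552.45, 403.29, 0.5]] rgb [86 80 77]
```

```bash
python3 -m inch '[[0.012,-0.04,0,0,1],[0.023,-0.08,0.0,0,1],[0.035,-0.12,0.01,0,1],[0.0467,-0.143,0.03,0,1],[0.0467,-0.143,0.06,0,1],[0.0467,-0.143,0.09,0,1],[0.0467,-0.143,0.12,0,1],[0.0467,-0.143,0.131,0,1]]'; python3 -m inch '[[0,0,0,0,1],[0,0,0,0,1]]'; python3 go.py 458.9 -184.8 52 -0.483
```

```text
time: 3.8
tool_pos: [461.0, -182.6, 207.1]
tcp_rot: [-3.141, 0.006, -0.483]
contact_force: [-1.3, 0.1, -0.8]
grip_width: 91.6
finger_force: 0.0
time: 3.97
tool_pos: [462.0, -183.6, 210.5]
tcp_rot: [3.142, 0.001, -0.484]
contact_force: [0.1, -0.1, -0.2]
grip_width: 91.6
finger_force: 0.0
tool shift mm [-2.2  2.5 -0.5] spin -0.001 rows>= 1 t 4.0
```

```bash
python3 -m inch '[[0,0,0,0,0.5],[0,0,0,0,0.3],[0,0,0,0,0.3],[0,0,0,0,0.3],[0,0,0,0,0.3],[0,0,0,0,0.3]]'; python3 -m inch '[[0,0,-0.02,0,0.3],[0,0,-0.05,-0.1,0.3],[0,0,-0.08,-0.2,0.3],[0,0,-0.08,-0.3,0.3],[0,0,-0.08,-0.4,0.3],[0,0,-0.08,-0.5,0.3],[0,0,-0.08,-0.582,0.3],[0,0,-0.08,-0.582,0.3]]'
python3 - <<'E'
from go import *
# flip lane: tray frame
c=np.array([612.4,159.0]);a=.099;R=np.array([[np.cos(a),-np.sin(a)],[np.sin(a),np.cos(a)]])
def tr(u,v): return c+R@[u,v]
g=tr(-75-40-22,-105);print(g);rel(g[0],g[1],125,a)
save(capture("side"),"s2",(120,60,400,300),2.5)
E
```

```text
time: 4.47
tool_pos: [462.1, -183.4, 211.1]
tcp_rot: [3.141, -0.001, -0.483]
contact_force: [-0.9, -1.0, 1.2]
grip_width: 56.4
finger_force: 0.7
time: 5.13
tool_pos: [461.9, -183.2, 290.6]
tcp_rot: [-3.141, 0.0, 0.102]
contact_force: [0.1, -1.2, -1.6]
grip_width: 55.8
finger_force: 30.0
[486.44884843  40.97327668]
tool shift mm [  47.2 -220.5    6.6] spin 0.003 rows>= 6 t 5.1
```

View pics/s2.png

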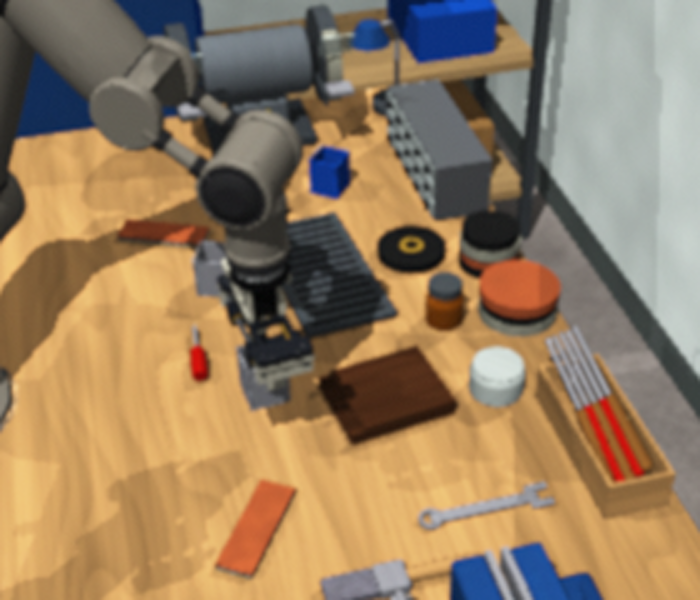

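Pot is held upright (crop px 262,375). Carry it in front of the tray and tip it over the tray edge.

```bash
python3 -m inch '[[0.01,-0.04,0,0,0.3],[0.02,-0.08,0,0,0.3],[0.03,-0.12,0,0,0.3],[0.04,-0.16,0,0,0.3],[0.047,-0.2,0,0,0.3],[0.047,-0.22,0.02,0,0.3],[0.047,-0.22,0.05,0,0.3],[0.047,-0.22,0.077,0,0.3]]'; python3 -m inch '[[0,0,0,0,0.3],[0,0,0,0,0.3]]'
python3 - <<'E'
from go import *
c=np.array([612.4,159.0]);a=.099;R=np.array([[np.cos(a),-np.sin(a)],[np.sin(a),np.cos(a)]])
g=c+R@[-75-22,-105];rel(g[0],g[1],53,a)
E
```

```text
time: 5.85
tool_pos: [486.9, 42.0, 213.1]
tcp_rot: [3.141, -0.002, 0.099]
contact_force: [-0.2, -0.8, -2.2]
grip_width: 55.7
finger_force: 30.0
time: 6.02
tool_pos: [486.8, 40.3, 213.1]
tcp_rot: [-3.141, 0.003, 0.097]
contact_force: [-0.3, 0.5, -0.5]
grip_width: 55.7
finger_force: 30.0
tool shift mm [39.7 -0.7  1.1] spin -0.002 rows>= 1 t 6.0
```

```bash
python3 -m inch '[[0.02,0,0,0,0.3],[0.036,0,0,0,0.3],[0.041,0,0,0,0.3],[0.049,0,-0.002,0,0.3],[0.057,0,-0.005,0,0.3],[0.065,0,-0.006,0,0.3],[0.073,0,-0.005,0,0.3]]'
python3 - <<'E'
from go import *
save(capture("side"),"s3",(180,130,300,220),5)
E
```

```text
time: 6.6
tool_pos: [557.3, 46.8, 218.8]
tcp_rot: [-3.141, 0.01, 0.097]
contact_force: [-10.2, -2.3, 0.7]
grip_width: 55.8
finger_force: 30.0
```

View pics/s3.png

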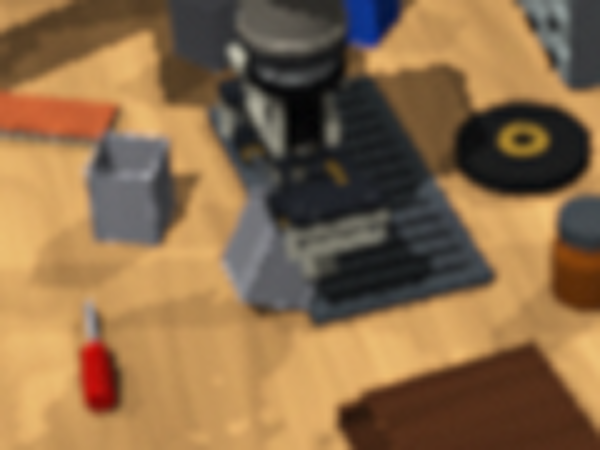

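The pot is tilting cleanly about the tray edge (crop px 275,255), 10 N. Continue the arc.

```bash
python3 -m inch '[[0.007,0,0.002,0,0.3],[0.0135,0,0.0065,0,0.3],[0.02,0,0.012,0,0.3],[0.0256,0,0.017,0,0.3],[0.03,0,0.024,0,0.3],[0.031,0,0.026,0,0.3],[0.031,0,0.026,0,0.3]]'
python3 - <<'E'
from go import *
save(capture("side"),"s4",(180,130,300,220),5)
E
```

```text
time: 7.23
tool_pos: [591.9, 50.0, 195.4]
tcp_rot: [3.141, -0.005, 0.097]
contact_force: [0.4, 0.3, 2.8]
grip_width: 56.0
finger_force: 30.0
```

View pics/s4.png

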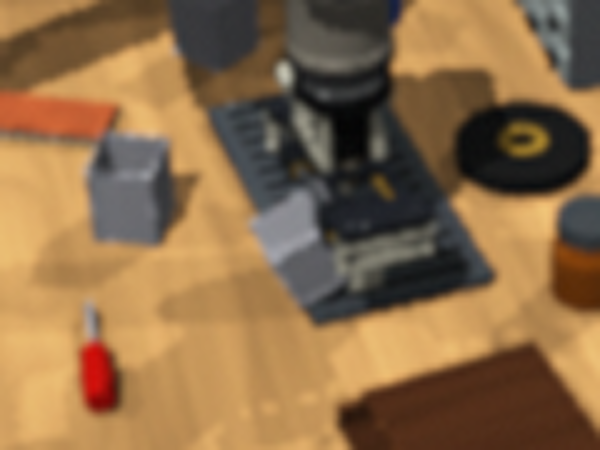

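```bash
python3 -m inch '[[0,0,0,0,1],[0,0,0,0,1],[0,0,0,0,1],[0,0,-0.0,0,1],[0,0,-0.04,0,1],[0,0,-0.08,0,1],[-0.04,0,-0.1,0,1],[-0.08,0,-0.1,0,1]]'
cat > lying.py <<'E'
from go import *; from fit import *
import sys
def lying(z0,near,d=(70,56,56)):
    for k in range(2):
        P={n:capture(n) for n in("top","side")};obs=[]
        for n in P:
            pg=proj(P[n],[[near[0],near[1],z0+28]])[0]
            c=[r for r in trace(P[n],"pot_a") if np.hypot(*(pg-r["rect"][:2]))<14]
            if c: obs.append((P[n],up(c[0]["pixels"])))
            else: print("no",n)
        res=[]
        for a0 in (0.1,):
            f=lambda v:-iou((v[0],v[1],v[2]/50),obs,d,z0)
            v=np.array([*near,5.])
            r=minimize(f,v,method="Nelder-Mead",options=dict(initial_simplex=v+np.array([[0,0,0],[12,0,0],[0,9,0],[0,0,9]]),xatol=.1,fatol=1e-4))
            print("x %.1f y %.1f yaw %.3f iou %.2f"%(r.x[0],r.x[1],r.x[2]/50,-r.fun))
    return r.x[:2],r.x[2]/50
if __name__=="__main__": 
    q,a=lying(float(sys.argv[1]),(float(sys.argv[2]),float(sys.argv[3])))
    save(capture("side"),sys.argv[4],(180,130,300,220),5)
    g=q+np.array([np.cos(a),np.sin(a)])*(-15); rel(*g,float(sys.argv[1])+28,a)
E
python3 lying.py 12 570 50 s5
```

```text
time: 7.95
tool_pos: [513.7, 42.5, 296.8]
tcp_rot: [3.14, -0.011, 0.099]
contact_force: [-0.6, -0.5, -0.2]
grip_width: 91.7
finger_force: 0.0
no top
no sideTraceback (most recent call last):
  File "lying.py", line 19, in <module>
    q,a=lying(float(sys.argv[1]),(float(sys.argv[2]),float(sys.argv[3])))
        ~~~~~^^^^^^^^^^^^^^^^^^^^^^^^^^^^^^^^^^^^^^^^^^^^^^^^^^^^^^^^^^^^
  File "lying.py", line 15, in lying
    r=minimize(f,v,method="Nelder-Mead",options=dict(initial_simplex=v+np.array([[0,0,0],[12,0,0],[0,9,0],[0,0,9]]),xatol=.1,fatol=1e-4))
    res = _minimize_neldermead(fun, x0, args, callback, bounds=bounds,
                               **options)
    fsim[k] = func(sim[k])
              ~~~~^^^^^^^^
    fx = function(np.copy(x), *(wrapper_args + args))
  File "lying.py", line 13, in <lambda>
    f=lambda v:-iou((v[0],v[1],v[2]/50),obs,d,z0)
                ~~~^^^^^^^^^^^^^^^^^^^^^^^^^^^^^^
  File "fit.py", line 12, in iou
    return sum(np.logical_and(m,s:=sil(p,q,d,z0)>0).sum()/np.logical_or(m,s).sum() for p,m in obs)/len(obs)
           ~~~~~~~~~~~~~~~~~~~~~~~~~~~~~~~~~~~~~~~~~~~~~~~~~~~~~~~~~~~~~~~~~~~~~~~~~~~~~~~~~~~~~~~^~~~~~~~~
ZeroDivisionError: division by zero
```

Run:
```python
from h import *
P={n:capture(n) for n in("top","side")}
a=cv2.resize(P["side"]["color"][120:230,170:310],None,fx=4,fy=4);b=cv2.resize(P["top"]["color"][140:280,80:340],(560,300))
cv2.imwrite("pics/s5.png",np.vstack([a,b])[:600,:,::-1] if 0 else cv2.resize(np.vstack([a,b]),None,fx=.8,fy=.8)[:,:,::-1])
for n in P: print(n,proj(P[n],[[570,50,40]]),[(np.round(r["rect"]),round(r["conf"],2)) for r in look_for(P[n],"pot_a")])
```

```text
top [[219.42877895 193.47793674]] [(array([114., 160.,  22.,  23.]), 0.82), (array([110., 202.,  30.,  30.]), 0.6), (array([187., 231.,  12.,   9.]), 0.57)]
side [[244.36357021 179.33503777]] [(array([254., 129.,  20.,  22.]), 0.82), (array([247., 178.,  21.,  23.]), 0.79), (array([204., 169.,  19.,  23.]), 0.57)]
```

View pics/s5.png

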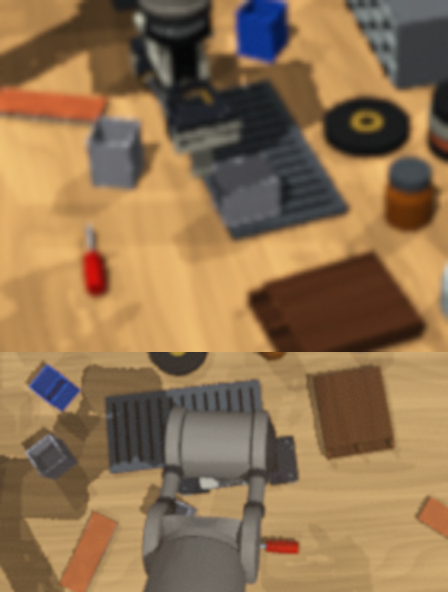

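Pot lies on its side on the tray (upper half px 248,190). Fit from the side view.

```bash
python3 lying.py 12 575 50 x1 2>&1 | tail -5
```

```text
no top
x 577.1 y 46.5 yaw 0.118 iou 0.94
no top
x 578.8 y 48.6 yaw 0.031 iou 0.92
tool shift mm [52.  -0.3 93.5] spin 0.068 rows>= 3 t 8.8
```

```bash
python3 -m inch '[[0.03,0,0.01,0,1],[0.05,0,0.04,0,1],[0.05,0,0.07,0,1],[0.05,0,0.0935,0,1],[0.05,0,0.0935,0,1],[0.05,0,0.0935,0,1],[0.05,0,0.0935,0,0.3],[0.05,0,0.0935,0,0.3]]'; python3 -m inch '[[0,0,0,0,0.3],[0,0,0,0,0.3],[0,0,0,0,0.3],[0,0,0,0,0.3],[0,0,-0.02,0,0.3],[0,0,-0.04,0,0.3],[0,0,-0.04,0,0.3]]'
cat > lane.py <<'E'
from go import *
c=np.array([612.4,159.0]);a=.099;R=np.array([[np.cos(a),-np.sin(a)],[np.sin(a),np.cos(a)]])
u,v,z=map(float,sys.argv[1:4]) # u from front edge
g=c+R@[-75+u,v];rel(g[0],g[1],z,a)
E
python3 lane.py -60 -105 33;python3 -c "
from h import *
save(capture('side'),'s6',(180,130,300,220),5)"
```

```text
time: 9.47
tool_pos: [562.4, 47.6, 201.1]
tcp_rot: [3.141, -0.003, 0.099]
contact_force: [0.0, -0.0, 0.3]
grip_width: 82.5
finger_force: 0.0
time: 10.05
tool_pos: [562.9, 47.6, 242.4]
tcp_rot: [3.141, -0.006, 0.099]
contact_force: [2.0, -0.4, -0.7]
grip_width: 55.9
finger_force: 30.0
tool shift mm [-74.7  -0.9  50.4] spin -0.0 rows>= 3 t 10.1
```

View pics/s6.png

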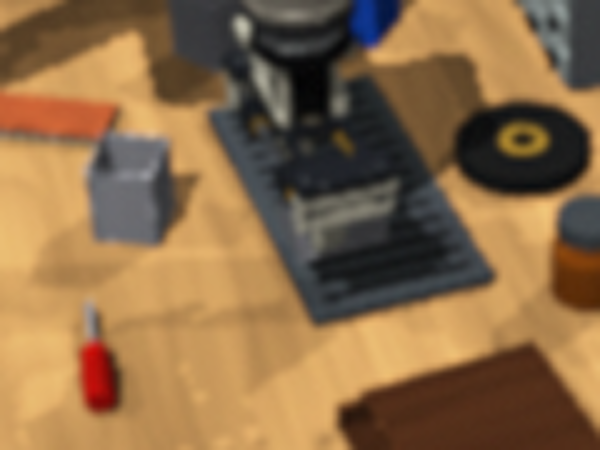

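Held level by the closed end. Now back off, lower so the mouth rim meets the tray edge, and arc up.

```bash
python3 -m inch '[[-0.035,0,0,0,0.3],[-0.075,0,0,0,0.3],[-0.075,0,0.025,0,0.3],[-0.075,0,0.05,0,0.3],[-0.075,0,0.05,0,0.3],[-0.075,0,0.05,0,0.3]]'; python3 lane.py -50 -105 33;  python3 -m inch '[[0.006,0,0,0,0.3],[0.012,0,-0.002,0,0.3],[0.0175,0,-0.011,0,0.3],[0.022,0,-0.017,0,0.3],[0.028,0,-0.021,0,0.3]]'; python3 -c "
from h import *
save(capture('side'),'s7',(180,130,300,220),5)"
```

```text
time: 10.6
tool_pos: [486.5, 40.2, 187.7]
tcp_rot: [-3.141, 0.003, 0.099]
contact_force: [0.6, -0.4, -1.3]
grip_width: 55.9
finger_force: 30.0
tool shift mm [12.  -0.7 -4.3] spin -0.0 rows>= 1 t 10.6
time: 11.02
tool_pos: [514.8, 43.2, 210.2]
tcp_rot: [-3.141, 0.003, 0.099]
contact_force: [1.1, 0.2, -0.4]
grip_width: 56.0
finger_force: 30.0
```

View pics/s7.png

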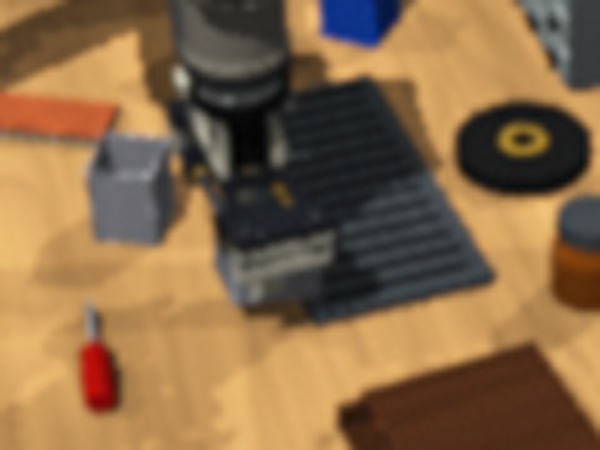

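```bash
python3 -m inch '[[-0.035,0,0,0,0.3],[-0.035,0,0.012,0,0.3],[-0.035,0,0.0225,0,0.3],[-0.035,0,0.0225,0,0.3],[-0.035,0,0.0225,0,1],[-0.035,0,0.0225,0,1],[-0.035,0,0.0225,0,1],[-0.035,0,0.0225,0,1]]'; python3 -m inch '[[0,0,-0.016,0,1],[0,0,-0.016,0,1],[0,0,-0.016,0,0.3],[0,0,-0.016,0,0.3],[0,0,-0.016,0,0.3],[0,0,-0.016,0,0.3],[0,0,-0.016,0,0.3],[0,0,-0.016,0,0.3]]'; python3 lane.py -50 -105 46
python3 - <<'E'
from fit import *
P={"side":capture("side")}
print([(np.round(r["rect"]),round(r["conf"],2)) for r in look_for(P["side"],"pot_a")])
save(P["side"],"s8",(180,130,300,220),5)
E
```

```text
time: 11.73
tool_pos: [480.8, 39.6, 188.0]
tcp_rot: [3.141, -0.002, 0.099]
contact_force: [-0.1, 0.8, 0.2]
grip_width: 77.6
finger_force: 0.0
time: 12.4
tool_pos: [480.1, 39.6, 203.3]
tcp_rot: [-3.142, 0.0, 0.099]
contact_force: [-0.6, -0.5, -1.1]
grip_width: 56.5
finger_force: 0.0
tool shift mm [18.4 -0.8 -1.7] spin -0.0 rows>= 1 t 12.4
[(array([203., 167.,  16.,  22.]), 0.83), (array([226., 193.,  18.,  14.]), 0.72), (array([252., 131.,  16.,  23.]), 0.66), (array([230., 134.,   3.,   4.]), 0.54), (array([254., 170.,  53.,  52.]), 0.54)]
```

View pics/s8.png

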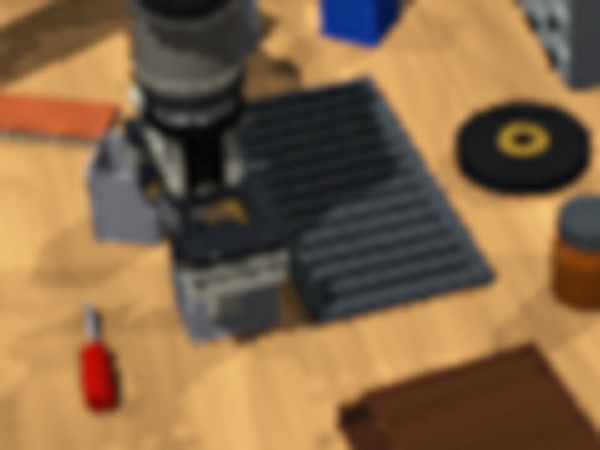

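```bash
python3 -m inch '[[0,0,0,0,0.3],[0,0,-0.002,0,0.3],[0.009,0,-0.002,0,0.3],[0.0175,0,-0.002,0,0.3],[0.0205,0,-0.002,0,0.3],[0.0205,0,-0.002,0,0.3]]'; python3 -m inch '[[0.003,0,-0.0035,0,0.3],[0.0065,0,-0.0075,0,0.3],[0.0105,0,-0.011,0,0.3],[0.0145,0,-0.0145,0,0.3]]'
```

```text
time: 13.0
tool_pos: [501.6, 41.6, 205.6]
tcp_rot: [3.141, -0.001, 0.099]
contact_force: [-0.6, -0.5, -1.8]
grip_width: 55.8
finger_force: 30.0
time: 13.33
tool_pos: [513.1, 43.1, 219.0]
tcp_rot: [-3.141, 0.009, 0.099]
contact_force: [-6.1, -0.8, -5.0]
grip_width: 56.2
finger_force: 30.0
```

```bash
python3 -m inch '[[0.006,0,-0.003,0,0.3],[0.011,0,-0.0055,0,0.3],[0.017,0,-0.008,0,0.3],[0.023,0,-0.0095,0,0.3],[0.03,0,-0.010,0,0.3]]';python3 -m inch '[[0.006,0,-0.001,0,0.3],[0.012,0,-0.001,0,0.3],[0.018,0,0.0005,0,0.3],[0.024,0,0.002,0,0.3]]'; python3 -c "
from h import *
save(capture('side'),'s9',(180,130,300,220),5)"
```

```text
time: 13.75
tool_pos: [543.0, 46.0, 229.6]
tcp_rot: [-3.141, 0.008, 0.099]
contact_force: [-8.6, -1.6, 2.9]
grip_width: 55.7
finger_force: 30.0
time: 14.08
tool_pos: [567.3, 48.4, 227.8]
tcp_rot: [-3.141, 0.007, 0.099]
contact_force: [-8.6, -1.6, 3.2]
grip_width: 55.8
finger_force: 30.0
```

View pics/s9.png

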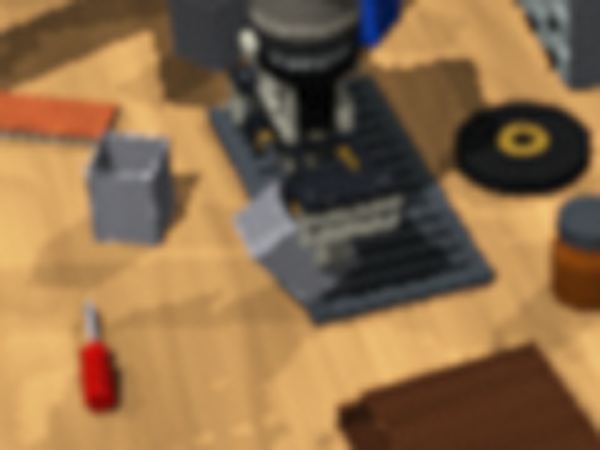

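```bash
python3 -m inch '[[0.006,0,0.002,0,0.3],[0.01,0,0.005,0,0.3],[0.014,0,0.008,0,0.3],[0.014,0,0.010,0,0.3],[0.014,0,0.010,0,0.3]]'; python3 lane.py 34 -105 62
```

```text
time: 14.55
tool_pos: [583.2, 50.0, 219.7]
tcp_rot: [-3.142, -0.002, 0.099]
contact_force: [-1.3, 0.7, 8.1]
grip_width: 56.0
finger_force: 30.0
tool shift mm [-1.2 -0.6 -1.3] spin -0.0 rows>= 1 t 14.6
```

```bash
python3 -m inch '[[0,0,0.002,0,0.3],[0,0,0.002,0,1],[0,0,0.002,0,1],[0,0,0.002,0,1],[0,0,0.002,0,1],[0,0,-0.04,0,1],[0,0,-0.08,0,1],[0,0,-0.09,0,1]]'
python3 - <<'E'
import lying
from lying import *
for d,z in(((56,56,70),12),((70,56,56),12)): print(d);lying.lying(z,(572,50),d)
save(capture('side'),'s10',(180,130,300,220),5)
E
```

```text
time: 15.22
tool_pos: [584.0, 49.7, 313.9]
tcp_rot: [3.14, -0.009, 0.099]
contact_force: [1.2, 0.4, 1.8]
grip_width: 91.2
finger_force: 0.0
(56, 56, 70)Traceback (most recent call last):
  File "<stdin>", line 3, in <module>
AttributeError: 'function' object has no attribute 'lying'
```

Run:
```python
from lying import *
for d,z in(((56,56,70),12),((70,56,56),12)):
    print(d);lying(z,(572,50),d)
```

```text
(56, 56, 70)
no side
x 560.1 y 53.8 yaw 0.395 iou 0.22
x 571.5 y 47.5 yaw 0.079 iou 0.56
(70, 56, 56)
no top
x 574.0 y 55.1 yaw -0.192 iou 0.84
x 574.2 y 59.7 yaw -0.197 iou 0.51
```

```bash
python3 -m inch '[[-0.018,-0.037,0,0,1],[-0.036,-0.075,0,0,1],[-0.054,-0.113,0,0,1],[-0.072,-0.15,0,0,1],[-0.09,-0.188,0,0,1],[-0.108,-0.226,0,0,1],[-0.126,-0.264,0,0,1],[-0.126,-0.264,0,0,1]]'
python3 - <<'E'
from lying import *
for d,z in(((56,56,70),12),((70,56,56),12)):
    print(d);lying(z,(572,50),d)
scan(('pot_a','stone_a'))
E
```

```text
time: 16.68
tool_pos: [427.5, 304.8, 308.3]
tcp_rot: [-3.14, 0.001, 0.105]
contact_force: [0.1, -1.1, -0.3]
grip_width: 91.5
finger_force: 0.0
(56, 56, 70)
x 573.0 y 47.8 yaw 0.104 iou 0.93
x 572.0 y 48.0 yaw 0.106 iou 0.89
(70, 56, 56)
x 573.8 y 50.8 yaw 0.056 iou 0.79
x 573.7 y 49.2 yaw -0.149 iou 0.79
pot_a 0.94 [112 201] xy 554.9 402.5 yaw 0.675 iou 0.83 | per view [[558.98, 399.59, 0.85], [552.94, 403.76, 0.58]] rgb [93 89 88]
pot_a 0.91 [113 162] xy 687.0 403.3 yaw 0.855 iou 0.93 | per view [[686.22, 403.1, 0.88], [687.8, 403.28, 0.68]] rgb [ 59  69 121]
pot_a 0.84 [220 192] xy 574.8 49.6 yaw 0.124 iou 0.87 | per view [[575.47, 48.63, 0.11], [574.9, 61.68, 0.1]] rgb [142 141 145]
pot_a 0.56 [182 235] xy 440.1 172.5 yaw 1.130 iou 0.90 | per view [[440.06, 172.16, 1.13], [439.08, 173.19, 1.09]] rgb [104  98  98]
stone_a 0.83 [130 253] xy 374.7 338.7 yaw 2.720 iou 0.69 | per view [[376.94, 337.85, 2.7], [373.75, 339.3, 2.72]] rgb [171 101  60]
stone_a 0.72 [345 243] xy 405.3 -347.8 yaw 0.977 iou 0.93 | per view [[406.75, -347.69, 0.99], [403.9, -348.7, 0.97]] rgb [174 105  61]
```

Pot 1 is mouth-down (bright closed base up, upright model IoU 0.93 vs 0.79) but overhanging the edge by a few mm; move it deeper onto the tray.

```bash
python3 go.py 572.5 48 110 0.104
```

```text
tool shift mm [115.7 264.8  39.1] spin -0.005 rows>= 7 t 17.8
```

```bash
python3 -m inch '[[0.017,0.038,0,0,1],[0.034,0.076,0,0,1],[0.051,0.114,0,0,1],[0.068,0.152,0,0,1],[0.085,0.19,0,0,1],[0.102,0.228,0.01,0,1],[0.1157,0.2645,0.03,0,1],[0.1157,0.2645,0.05,0,1]]';python3 -m inch '[[0,0,0.01,0,1],[0,0,0.01,0,1]]'; python3 go.py 572.5 48 62 0.104
```

```text
time: 18.45
tool_pos: [575.4, 42.8, 258.7]
tcp_rot: [3.139, -0.006, 0.094]
contact_force: [-0.4, 0.0, 0.3]
grip_width: 92.0
finger_force: 0.0
time: 18.62
tool_pos: [571.5, 48.1, 245.5]
tcp_rot: [-3.141, 0.006, 0.098]
contact_force: [-0.8, 0.5, 0.3]
grip_width: 91.3
finger_force: 0.0
tool shift mm [ 1.   0.2 24.5] spin -0.006 rows>= 1 t 18.6
```

```bash
python3 -m inch '[[0.001,0,0.0245,0,1],[0.001,0,0.0245,0,0.3],[0.001,0,0.0245,0,0.3],[0.001,0,0.0245,0,0.3],[0.001,0,0.0245,0,0.3],[0.001,0,0.0245,0,0.3],[0.001,0,0.0245,0,0.3],[0.001,0,0.0165,0,0.3]]'; python3 -m inch '[[0.03,0,0,0,0.3],[0.06,0,0,0,0.3],[0.085,0,0,0,0.3],[0.085,0,0,0,0.3],[0.085,0,0.008,0,0.3],[0.085,0,0.009,0,0.3],[0.085,0,0.009,0,0.3]]'; python3 -m inch '[[0,0,0,0,1],[0,0,0,0,1],[0,0,0,0,1],[0,0,0,0,1],[0,0,-0.04,0,1],[0,0,-0.08,0,1],[-0.035,0,-0.09,0,1],[-0.07,0,-0.09,0,1]]'; python3 go.py 440 172.5 130 -0.437
```

```text
time: 19.28
tool_pos: [573.0, 48.4, 231.0]
tcp_rot: [-3.141, 0.002, 0.099]
contact_force: [-0.5, 0.3, -1.9]
grip_width: 55.8
finger_force: 30.0
time: 19.87
tool_pos: [658.1, 56.6, 223.8]
tcp_rot: [3.141, -0.003, 0.099]
contact_force: [1.0, 0.0, 3.7]
grip_width: 56.0
finger_force: 30.0
time: 20.53
tool_pos: [589.3, 49.7, 316.5]
tcp_rot: [3.14, -0.009, 0.099]
contact_force: [0.4, 0.1, -0.6]
grip_width: 91.2
finger_force: 0.0
tool shift mm [-136.4 -137.    27.5] spin 0.536 rows>= 5 t 20.5
```

Pot 1 done. Pot 2 likewise.

```bash
python3 -m inch '[[-0.028,-0.028,0,0.12,1],[-0.056,-0.056,0,0.24,1],[-0.084,-0.084,0,0.36,1],[-0.112,-0.112,0,0.48,1],[-0.131,-0.137,0,0.54,1],[-0.131,-0.137,0.03,0.54,1],[-0.131,-0.137,0.03,0.54,1]]'; python3 go.py 445.4 169.9 52 -0.441; python3 -c "
from fit import *
scan(('pot_a',),views=('side',)) if 0 else None
P=capture('side');print([(np.round(r['rect']),round(r['conf'],2)) for r in look_for(P,'pot_a')])"
```

```text
time: 21.12
tool_pos: [441.9, 174.0, 279.8]
tcp_rot: [3.138, 0.005, -0.438]
contact_force: [-1.5, -0.8, -0.4]
grip_width: 91.7
finger_force: 0.0
tool shift mm [ 4.9  2.2 68.8] spin 0.003 rows>= 2 t 21.1
[(array([203., 168.,  18.,  23.]), 0.89), (array([253., 129.,  20.,  24.]), 0.71), (array([223., 134.,  17.,  19.]), 0.56)]
```

```bash
python3 -m inch '[[0,0,0,0,1],[0,0,0,0,1]]'; python3 go.py 445.4 169.9 52 -0.441
```

```text
time: 21.38
tool_pos: [445.5, 172.7, 283.4]
tcp_rot: [-3.141, -0.001, -0.442]
contact_force: [-0.4, 0.7, -0.2]
grip_width: 91.8
finger_force: 0.0
tool shift mm [ 1.1  2.5 72.4] spin -0.001 rows>= 2 t 21.4
```

```bash
python3 -m inch '[[0.001,0.0025,0.035,0,1],[0.001,0.0025,0.065,0,1],[0.001,0.0025,0.0725,0,1],[0.001,0.0025,0.0725,0,0.3],[0.001,0.0025,0.0725,0,0.3],[0.001,0.0025,0.0725,0,0.3],[0.001,0.0025,0.0725,0,0.3],[0.001,0.0025,0.0725,0,0.3]]'; python3 -m inch '[[0,0,0,0,0.3],[0,0,-0.01,0,0.3],[0,0,-0.02,-0.12,0.3],[0,0,-0.02,-0.24,0.3],[0,0,-0.02,-0.36,0.3],[0,0,-0.02,-0.48,0.3],[0,0,-0.02,-0.541,0.3],[0,0,-0.02,-0.541,0.3]]'; python3 lane.py -32 0 53
```

```text
time: 22.05
tool_pos: [444.8, 170.6, 211.4]
tcp_rot: [-3.14, -0.002, -0.441]
contact_force: [0.5, -0.7, 0.8]
grip_width: 63.1
finger_force: 0.0
time: 22.72
tool_pos: [444.3, 170.5, 230.3]
tcp_rot: [3.142, -0.0, 0.102]
contact_force: [0.4, -0.6, -1.2]
grip_width: 56.0
finger_force: 29.9
tool shift mm [59.1 28.3 18.3] spin 0.003 rows>= 2 t 22.7
```

```bash
python3 -m inch '[[0.03,0.015,0,0.003,0.3],[0.059,0.0283,0,0.003,0.3],[0.059,0.0283,0.0095,0.003,0.3],[0.059,0.0283,0.0185,0.003,0.3],[0.059,0.0283,0.0185,0.003,0.3],[0.059,0.0283,0.0185,0.003,0.3]]'; python3 lane.py -22 0 53
```

```text
time: 23.22
tool_pos: [504.9, 148.4, 210.8]
tcp_rot: [3.142, 0.003, 0.096]
contact_force: [0.2, 0.3, -2.1]
grip_width: 56.0
finger_force: 29.9
tool shift mm [11.1  0.  -1.2] spin -0.003 rows>= 1 t 23.2
```

```bash
python3 -m inch '[[0.006,0,-0.001,0,0.3],[0.0125,0,-0.001,0,0.3],[0.0205,0,-0.003,0,0.3],[0.0285,0,-0.006,0,0.3],[0.0365,0,-0.007,0,0.3],[0.0445,0,-0.006,0,0.3]]'; python3 -m inch '[[0.007,0,0.002,0,0.3],[0.0135,0,0.0065,0,0.3],[0.02,0,0.012,0,0.3],[0.0256,0,0.017,0,0.3],[0.03,0,0.024,0,0.3],[0.031,0,0.026,0,0.3],[0.031,0,0.026,0,0.3]]'; python3 lane.py 41 0 34
```

```text
time: 23.72
tool_pos: [547.7, 152.9, 216.4]
tcp_rot: [3.142, 0.011, 0.097]
contact_force: [-11.2, -0.3, 1.6]
grip_width: 56.0
finger_force: 30.0
time: 24.3
tool_pos: [582.4, 156.1, 193.0]
tcp_rot: [-3.141, -0.004, 0.097]
contact_force: [0.7, 1.0, 4.5]
grip_width: 55.9
finger_force: 30.0
tool shift mm [-3.9  0.1  0. ] spin -0.002 rows>= 1 t 24.3
```

```bash
python3 -m inch '[[0,0,0,0,1],[0,0,0,0,1],[0,0,0,0,1],[0,0,-0.012,0,1],[0,0,-0.023,0,1],[-0.015,0,-0.023,0,1],[-0.03,0,-0.023,0,1],[-0.03,0,-0.023,0,1]]'; python3 lane.py 15 0 57
python3 - <<'E'
from lying import *
lying(12,(584,152))
E
```

```text
time: 24.97
tool_pos: [549.4, 152.6, 215.8]
tcp_rot: [3.141, 0.001, 0.097]
contact_force: [-0.7, 0.0, -1.1]
grip_width: 91.3
finger_force: 0.0
tool shift mm [ 3.3 -0.1 -0.2] spin -0.002 rows>= 1 t 25.0
no side
x 567.3 y 126.5 yaw 0.844 iou 0.09
no side
x 553.8 y 126.4 yaw 0.894 iou 0.09
```

```bash
python3 -m inch '[[0.001,0,0,0,0.3],[0.001,0,0,0,0.3],[0.001,0,0,0,0.3],[0.001,0,0,0,0.3],[0.001,0,0,0,0.3],[0.001,0,0,0,0.3],[0.001,0,0,0,0.3]]'; python3 -m inch '[[0,0,-0.01,0,0.3],[-0.03,0,-0.012,0,0.3],[-0.06,0,-0.012,0,0.3],[-0.084,0,-0.012,0,0.3],[-0.084,0,0,0,0.3],[-0.084,0,0.01,0,0.3],[-0.084,0,0.01,0,0.3]]'; python3 lane.py -50 0 46;  python3 - <<'E'
from h import *
P=capture("side");print([(np.round(r["rect"]),round(r["conf"],2)) for r in look_for(P,"pot_a")]);save(P,"s11",(180,110,300,200),5)
E
```

```text
time: 25.95
tool_pos: [552.2, 152.7, 214.6]
tcp_rot: [3.142, -0.0, 0.097]
contact_force: [0.8, 0.1, 0.5]
grip_width: 55.5
finger_force: 30.0
time: 26.53
tool_pos: [468.4, 144.6, 203.7]
tcp_rot: [3.141, 0.002, 0.097]
contact_force: [0.2, -0.3, -2.2]
grip_width: 55.4
finger_force: 30.0
tool shift mm [19.7 -0.2 -1.3] spin -0.002 rows>= 1 t 26.5
[(array([267., 174.,  16.,  23.]), 0.85), (array([225., 135.,  13.,  17.]), 0.75)]
```

View pics/s11.png

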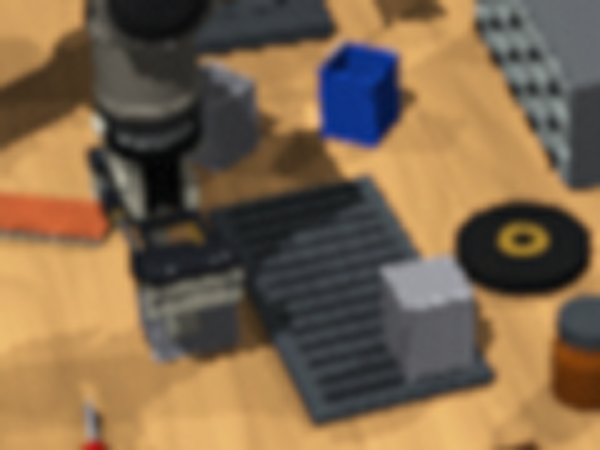

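Pot 1 stands mouth-down on the tray (px 430,315) and pot 2 is held on its side before the edge (200,325). Same arc again.

```bash
python3 -m inch '[[0,0,-0.002,0,0.3],[0.01,0,-0.002,0,0.3],[0.0187,0,-0.002,0,0.3],[0.0217,0,-0.002,0,0.3],[0.0217,0,-0.002,0,0.3]]'; python3 -m inch '[[0.003,0,-0.0035,0,0.3],[0.0065,0,-0.0075,0,0.3],[0.0105,0,-0.011,0,0.3],[0.0145,0,-0.0145,0,0.3]]'
```

```text
time: 27.05
tool_pos: [490.7, 146.7, 206.6]
tcp_rot: [3.142, 0.0, 0.097]
contact_force: [-0.8, 0.4, -1.8]
grip_width: 56.0
finger_force: 30.0
time: 27.38
tool_pos: [502.7, 147.9, 219.9]
tcp_rot: [3.141, 0.008, 0.097]
contact_force: [-5.9, -0.5, -4.9]
grip_width: 56.1
finger_force: 30.0
```

Same force signature as pot 1. Continue.

```bash
python3 -m inch '[[0.006,0,-0.003,0,0.3],[0.011,0,-0.0055,0,0.3],[0.017,0,-0.008,0,0.3],[0.023,0,-0.0095,0,0.3],[0.03,0,-0.010,0,0.3]]';python3 -m inch '[[0.006,0,-0.001,0,0.3],[0.012,0,-0.001,0,0.3],[0.018,0,0.0005,0,0.3],[0.024,0,0.002,0,0.3]]'; python3 -m inch '[[0.006,0,0.002,0,0.3],[0.01,0,0.005,0,0.3],[0.014,0,0.008,0,0.3],[0.014,0,0.012,0,0.3],[0.014,0,0.012,0,0.3]]'; python3 lane.py 34 0 62
```

```text
time: 27.8
tool_pos: [532.6, 150.9, 230.5]
tcp_rot: [3.141, 0.008, 0.097]
contact_force: [-9.0, -1.2, 3.3]
grip_width: 56.0
finger_force: 30.0
time: 28.13
tool_pos: [557.1, 153.2, 228.9]
tcp_rot: [3.141, 0.006, 0.097]
contact_force: [-7.6, -1.3, 3.4]
grip_width: 55.7
finger_force: 30.0
time: 28.55
tool_pos: [573.9, 154.8, 219.5]
tcp_rot: [3.142, -0.007, 0.097]
contact_force: [2.1, 0.2, 8.7]
grip_width: 55.8
finger_force: 30.0
tool shift mm [-2.2 -0.4 -1.5] spin -0.002 rows>= 1 t 28.6
```

```bash
python3 -m inch '[[0,0,0.001,0,1],[0,0,0.001,0,1],[0,0,0.001,0,1],[0,0,0.001,0,1],[-0.011,0,0.001,0,1],[-0.011,0,0.001,0,1],[-0.011,0,0.001,0,0.3],[-0.011,0,0.001,0,0.3]]'; python3 -m inch '[[0,0,0,0,0.3],[0,0,0,0,0.3],[0,0,0,0,0.3],[0,0,0,0,0.3],[0,0,-0.008,0,0.3],[0,0,-0.008,0,0.3]]';  python3 lane.py 110 0 62
```

```text
time: 29.22
tool_pos: [561.7, 153.7, 216.2]
tcp_rot: [3.141, -0.0, 0.097]
contact_force: [0.2, -0.7, -0.1]
grip_width: 82.5
finger_force: 0.0
time: 29.72
tool_pos: [561.7, 153.7, 225.2]
tcp_rot: [3.142, -0.001, 0.097]
contact_force: [1.2, -0.1, -1.9]
grip_width: 56.0
finger_force: 30.0
tool shift mm [86.  -0.5  4.2] spin -0.002 rows>= 3 t 29.7
```

```bash
python3 -m inch '[[0.03,0,0,0,0.3],[0.06,0,0,0,0.3],[0.086,0,0,0,0.3],[0.086,0,0,0,0.3],[0.086,0,0.008,0,0.3],[0.086,0,0.0085,0,0.3],[0.086,0,0.0085,0,1],[0.086,0,0.0085,0,1]]'; python3 -m inch '[[0,0,0,0,1],[0,0,0,0,1],[0,0,-0.04,0,1],[0,0,-0.08,0,1],[-0.02,-0.03,-0.1,0,1],[-0.04,-0.065,-0.1,0,1],[-0.06,-0.1,-0.1,0,1],[-0.08,-0.135,-0.1,0,1]]'; python3 -m inch '[[-0.01,-0.04,0,0,1],[-0.02,-0.08,0,0,1],[-0.03,-0.115,0,0,1],[-0.03,-0.115,0,0,1]]'
python3 - <<'E'
from lying import *
for d,z in(((56,56,70),12),((70,56,56),12)):
    print(d);lying(z,(645,163),d);
scan(('pot_a','stone_a'))
rel(553.5,403.5,130,-.9)
print(get_obs()["joint_positions"])
E
```

```text
time: 30.38
tool_pos: [646.0, 162.0, 215.3]
tcp_rot: [3.141, 0.002, 0.097]
contact_force: [1.1, 0.6, -0.7]
grip_width: 64.9
finger_force: 0.0
time: 31.05
tool_pos: [552.9, 289.4, 316.3]
tcp_rot: [-3.141, -0.001, 0.096]
contact_force: [1.2, 0.1, 0.4]
grip_width: 91.7
finger_force: 0.0
time: 31.38
tool_pos: [509.6, 405.8, 315.6]
tcp_rot: [-3.139, 0.001, 0.103]
contact_force: [0.3, -0.5, -0.8]
grip_width: 92.0
finger_force: 0.0
(56, 56, 70)
x 648.8 y 161.4 yaw 0.128 iou 0.84
x 649.6 y 161.6 yaw 0.141 iou 0.84
(70, 56, 56)
x 654.5 y 165.7 yaw -0.021 iou 0.72
x 649.6 y 165.3 yaw 0.068 iou 0.69
pot_a 0.92 [217 165] xy 660.9 58.0 yaw 0.050 iou 0.84 | per view [[659.33, 57.18, 0.1], [662.42, 73.19, -0.05]] rgb [134 132 137]
pot_a 0.89 [185 169] xy 650.7 165.7 yaw 0.035 iou 0.79 | per view [[650.33, 164.5, 0.12], [652.4, 179.5, 0.03]] rgb [126 125 130]
pot_a 0.45 [110 205] xy 551.5 401.6 yaw 0.641 iou 0.53 | per view [[550.49, 400.87, 1.14], [551.4, 401.11, 0.66]] rgb [94 87 83]
stone_a 0.68 [130 257] xy 372.2 339.7 yaw 2.728 iou 0.89 | per view [[374.45, 339.36, 2.72], [371.87, 336.08, 2.73]] rgb [164  96  56]
stone_a 0.58 [345 242] xy 404.6 -348.8 yaw 0.983 iou 0.94 | per view [[405.32, -348.32, 0.99], [402.73, -349.93, 0.99]] rgb [170 102  60]
tool shift mm [40.4  0.6 26.6] spin 0.997 rows>= 8 t 32.5
[ 5.44618210e-01  6.45563620e-01  1.26857828e+00 -8.55420578e-05
  1.22753885e+00  2.01850726e+00]
```

Pot 2 is upright on the tray too (IoU 0.84 vs 0.70, closed base up). Now pot 3.

```bash
python3 -m inch '[[0.01,0.0,0,-0.12,1],[0.02,0,0,-0.24,1],[0.03,0,0,-0.36,1],[0.0404,0.002,0,-0.48,1],[0.0404,0.002,0,-0.553,1],[0.0404,0.002,0.027,-0.553,1],[0.0404,0.002,0.027,-0.553,1],[0.0404,0.002,0.027,-0.553,1]]'
python3 - <<'E'
from go import *
from fit import *
scan(("pot_a",),minc=.3)
rel(553.4,403.5,56,.656)
E
```

```text
time: 33.15
tool_pos: [553.3, 401.9, 287.1]
tcp_rot: [-3.141, 0.004, 0.649]
contact_force: [0.1, 0.1, -0.2]
grip_width: 91.8
finger_force: 0.0
pot_a 0.84 [114 162] xy 686.8 404.5 yaw 0.899 iou 0.85 | per view [[687.08, 405.31, 0.88], [685.98, 399.8, 0.81]] rgb [ 55  63 109]
pot_a 0.82 [185 169] xy 651.1 164.6 yaw 0.098 iou 0.80 | per view [[651.75, 163.99, 0.09], [651.76, 177.16, 0.03]] rgb [128 127 132]
pot_a 0.79 [110 204] xy 551.2 402.5 yaw 0.781 iou 0.78 | per view [[545.08, 398.05, 1.36], [552.28, 401.7, 0.85]] rgb [98 94 96]
pot_a 0.65 [217 166] xy 658.6 56.9 yaw 0.112 iou 0.83 | per view [[660.82, 55.97, 0.08], [657.97, 71.34, 0.15]] rgb [137 136 140]
tool shift mm [ 0.4 -1.3 74.9] spin -0.006 rows>= 2 t 33.4
```

```bash
python3 -m inch '[[0,-0.001,0.02,-0.006,1],[0,-0.001,0.04,-0.006,1],[0,-0.001,0.058,-0.006,1],[0,-0.001,0.07,-0.006,1],[0,-0.001,0.073,-0.006,1],[0,-0.001,0.073,-0.006,1]]'; python3 -m inch '[[0,0,0,0,0.3],[0,0,0,0,0.3],[0,0,0,0,0.3],[0,0,0,0,0.3],[0,0,0,0,0.3],[0,0,0,0,0.3],[0,0,-0.02,0,0.3],[0,0,-0.05,0,0.3]]'; python3 lane.py -38 105 90
```

```text
time: 33.85
tool_pos: [553.1, 402.8, 215.3]
tcp_rot: [-3.142, 0.001, 0.656]
contact_force: [-0.0, -0.6, 1.2]
grip_width: 91.6
finger_force: 0.0
time: 34.52
tool_pos: [552.1, 402.3, 262.1]
tcp_rot: [-3.141, 0.008, 0.656]
contact_force: [0.3, 1.1, -2.0]
grip_width: 55.6
finger_force: 30.0
tool shift mm [-141.    80.7   13.1] spin 0.557 rows>= 5 t 34.5
```

```bash
python3 -m inch '[[-0.03,0.017,0,0.1,0.3],[-0.06,0.034,0,0.2,0.3],[-0.09,0.051,0,0.3,0.3],[-0.12,0.068,0,0.42,0.3],[-0.141,0.0807,0,0.557,0.3],[-0.141,0.0807,0,0.557,0.3],[-0.141,0.0807,0.025,0.557,0.3],[-0.141,0.0807,0.045,0.557,0.3]]'; python3 -m inch '[[0,0,0,0,0.3],[0,0,0,0,0.3]]'; python3 lane.py -28 105 57.5
```

```text
time: 35.18
tool_pos: [491.0, 252.8, 221.0]
tcp_rot: [-3.141, -0.003, 0.099]
contact_force: [-0.5, 0.2, -2.8]
grip_width: 55.8
finger_force: 30.0
time: 35.35
tool_pos: [490.4, 253.1, 220.0]
tcp_rot: [3.141, 0.002, 0.1]
contact_force: [0.6, 0.2, -1.7]
grip_width: 55.8
finger_force: 30.0
tool shift mm [9.1 0.7 3.5] spin 0.001 rows>= 1 t 35.4
```

```bash
python3 -m inch '[[0.005,0.0007,0.0035,0,0.3],[0.0105,0.0007,0.0035,0,0.3],[0.019,0.0007,0.0005,0,0.3],[0.0272,0.0007,-0.003,0,0.3],[0.036,0.0007,-0.004,0,0.3],[0.0456,0.0007,-0.004,0,0.3]]'; python3 -m inch '[[0.009,0,0.002,0,0.3],[0.0175,0,0.0058,0,0.3],[0.025,0,0.011,0,0.3],[0.032,0,0.017,0,0.3],[0.0365,0,0.023,0,0.3],[0.038,0,0.026,0,0.3],[0.038,0,0.026,0,0.3]]'; python3 lane.py 45 105 40
```

```text
time: 35.85
tool_pos: [534.8, 256.8, 224.7]
tcp_rot: [3.141, 0.007, 0.099]
contact_force: [-8.5, -1.0, -1.9]
grip_width: 55.5
finger_force: 30.0
time: 36.43
tool_pos: [575.7, 260.6, 200.9]
tcp_rot: [-3.141, -0.005, 0.099]
contact_force: [1.0, -1.0, 3.4]
grip_width: 55.6
finger_force: 30.0
tool shift mm [-3.5 -0.3  1.9] spin -0.0 rows>= 1 t 36.4
```

```bash
python3 -m inch '[[0,0,0,0,1],[0,0,0,0,1],[0,0,0,0,1],[0,0,-0.008,0,1],[0,0,-0.0155,0,1],[-0.016,0,-0.0155,0,1],[-0.033,0,-0.0155,0,1],[-0.033,0,-0.0155,0,1]]';  python3 -m inch '[[0,0,0,0,1],[0,0,0,0,0.3],[0,0,0,0,0.3],[0,0,0,0,0.3],[0,0,0,0,0.3],[0,0,0,0,0.3],[0,0,0,0,0.3],[0,0,0,0,0.3]]'; python3 -m inch '[[0,0,-0.01,0,0.3],[-0.03,0,-0.012,0,0.3],[-0.06,0,-0.012,0,0.3],[-0.084,0,-0.012,0,0.3],[-0.084,0,0,0,0.3],[-0.084,0,0.01,0,0.3],[-0.084,0,0.01,0,0.3]]'; python3 lane.py -50 105 46
```

```text
time: 37.1
tool_pos: [538.8, 257.2, 214.8]
tcp_rot: [3.141, 0.002, 0.1]
contact_force: [0.3, 1.0, 0.3]
grip_width: 91.4
finger_force: 0.0
time: 37.77
tool_pos: [541.1, 257.2, 214.0]
tcp_rot: [3.141, -0.0, 0.099]
contact_force: [0.7, 0.5, -1.0]
grip_width: 55.7
finger_force: 30.0
time: 38.35
tool_pos: [457.2, 248.8, 203.0]
tcp_rot: [3.141, 0.002, 0.099]
contact_force: [-0.8, 0.3, -2.1]
grip_width: 55.8
finger_force: 30.0
tool shift mm [20.6 -0.3 -2. ] spin -0.0 rows>= 1 t 38.4
```

```bash
python3 -m inch '[[0,0,-0.0025,0,0.3],[0.01,0,-0.0025,0,0.3],[0.0197,0,-0.0025,0,0.3],[0.0227,0,-0.0025,0,0.3],[0.0227,0,-0.0025,0,0.3]]'; python3 -m inch '[[0.003,0,-0.0035,0,0.3],[0.0065,0,-0.0075,0,0.3],[0.0105,0,-0.011,0,0.3],[0.0145,0,-0.0145,0,0.3]]'
```

```text
time: 38.77
tool_pos: [480.7, 251.1, 206.8]
tcp_rot: [-3.142, -0.0, 0.098]
contact_force: [-0.2, 0.1, -2.1]
grip_width: 55.9
finger_force: 30.0
time: 39.1
tool_pos: [492.5, 252.2, 219.9]
tcp_rot: [3.14, 0.008, 0.099]
contact_force: [-7.7, -1.1, -5.0]
grip_width: 55.7
finger_force: 30.0
```

```bash
python3 -m inch '[[0.006,0,-0.003,0,0.3],[0.011,0,-0.0055,0,0.3],[0.017,0,-0.008,0,0.3],[0.023,0,-0.0095,0,0.3],[0.03,0,-0.010,0,0.3]]';python3 -m inch '[[0.006,0,-0.001,0,0.3],[0.012,0,-0.001,0,0.3],[0.018,0,0.0005,0,0.3],[0.024,0,0.002,0,0.3]]'; python3 -m inch '[[0.006,0,0.002,0,0.3],[0.01,0,0.005,0,0.3],[0.014,0,0.008,0,0.3],[0.014,0,0.012,0,0.3],[0.014,0,0.012,0,0.3]]';  python3 -m inch '[[0,0,0.001,0,1],[0,0,0.001,0,1],[0,0,0.001,0,1],[0,0,0.001,0,1],[-0.011,0,0.001,0,1],[-0.011,0,0.001,0,1],[-0.011,0,0.001,0,0.3],[-0.011,0,0.001,0,0.3]]'; python3 -m inch '[[0,0,0,0,0.3],[0,0,0,0,0.3],[0,0,0,0,0.3],[0,0,0,0,0.3],[0,0,-0.008,0,0.3],[0,0,-0.008,0,0.3]]';  python3 lane.py 110 105 62
```

```text
time: 39.52
tool_pos: [522.4, 255.2, 230.8]
tcp_rot: [3.14, 0.008, 0.099]
contact_force: [-8.4, -1.3, 4.3]
grip_width: 55.7
finger_force: 30.0
time: 39.85
tool_pos: [547.0, 257.6, 229.3]
tcp_rot: [3.14, 0.005, 0.099]
contact_force: [-6.1, -2.2, 4.0]
grip_width: 55.9
finger_force: 30.0
time: 40.27
tool_pos: [563.9, 259.1, 220.0]
tcp_rot: [-3.142, -0.007, 0.099]
contact_force: [2.6, -2.0, 7.8]
grip_width: 56.3
finger_force: 30.0
time: 40.93
tool_pos: [551.4, 258.3, 216.2]
tcp_rot: [3.142, -0.0, 0.099]
contact_force: [-0.3, -0.0, -0.5]
grip_width: 82.5
finger_force: 0.0
time: 41.43
tool_pos: [551.5, 258.3, 225.3]
tcp_rot: [-3.141, -0.001, 0.099]
contact_force: [0.5, 0.1, -1.7]
grip_width: 55.9
finger_force: 30.0
tool shift mm [85.8 -0.2  4.3] spin -0.0 rows>= 3 t 41.4
```

```bash
python3 -m inch '[[0.03,0,0,0,0.3],[0.06,0,0,0,0.3],[0.086,0,0,0,0.3],[0.086,0,0,0,0.3],[0.086,0,0.008,0,0.3],[0.086,0,0.0085,0,0.3],[0.086,0,0.0085,0,1],[0.086,0,0.0085,0,1]]'; python3 -m inch '[[0,0,0,0,1],[0,0,0,0,1],[0,0,-0.04,0,1],[0,0,-0.08,0,1],[-0.04,0,-0.1,0,1],[-0.08,0,-0.1,0,1],[-0.12,0,-0.1,0,1],[-0.16,-0.01,-0.1,0,1]]'; python3 -m inch '[[-0.035,-0.01,0,0,1],[-0.07,-0.02,0,0,1],[-0.095,-0.03,0,0,1],[-0.095,-0.03,0,0,1],[-0.095,-0.03,0,0,1]]'
python3 - <<'E'
from lying import *
for d,z in(((56,56,70),12),((70,56,56),12)):
    print(d);lying(z,(635,267),d);
P,_=scan(('pot_a','stone_a'))
for k in range(2):
  obs=[]
  for n in P:
    p=capture(n);t=trace(p,"rack")
    if t and t[0]["conf"]>.5: obs.append((p,up(t[0]["pixels"])))
  def f1(obs):
    b=None
    for a in(-.2,0,.2,.4):
        f=lambda v:-iou((v[0],v[1],v[2]/50),obs,DIM["rack"],0);v=np.array([629,-155,a*50])
        r=minimize(f,v,method="Nelder-Mead",options=dict(initial_simplex=v+np.array([[0,0,0],[9,0,0],[0,9,0],[0,0,5]]),xatol=.1,fatol=1e-4))
        if b is None or r.fun<b.fun:b=r
    return np.round([b.x[0],b.x[1],b.x[2]/50,-b.fun],3)
  print("rack",f1(obs),[f1([o]) for o in obs])
for n in P: print("slots",n,[(np.round(r["centre"],1).tolist(),round(r["conf"],2)) for r in tip_of(P[n],"slot_l")])
save(P["top"],"rk",(215,110,370,270),5)
E
```

```text
time: 42.1
tool_pos: [635.7, 266.7, 215.3]
tcp_rot: [3.141, 0.002, 0.099]
contact_force: [0.1, -0.2, -0.1]
grip_width: 64.8
finger_force: 0.0
time: 42.77
tool_pos: [474.3, 259.5, 316.0]
tcp_rot: [3.141, -0.0, 0.098]
contact_force: [0.2, 1.1, -0.6]
grip_width: 91.7
finger_force: 0.0
time: 43.18
tool_pos: [377.8, 281.7, 316.1]
tcp_rot: [-3.142, -0.001, 0.101]
contact_force: [1.4, -0.9, -1.1]
grip_width: 91.9
finger_force: 0.0
(56, 56, 70)
x 639.4 y 266.6 yaw 0.054 iou 0.85
x 639.9 y 265.7 yaw 0.096 iou 0.83
(70, 56, 56)
x 641.3 y 272.5 yaw -0.201 iou 0.72
x 641.3 y 272.6 yaw -0.205 iou 0.75
pot_a 0.98 [114 162] xy 686.4 402.4 yaw 0.880 iou 0.86 | per view [[687.16, 402.57, 0.86], [686.5, 405.31, 0.24]] rgb [ 60  68 118]
pot_a 0.95 [186 169] xy 652.0 164.2 yaw 0.121 iou 0.48 | per view [[651.57, 164.56, 0.11], [571.01, 157.32, 2.01]] rgb [129 128 132]
pot_a 0.86 [152 174] xy 642.7 271.1 yaw 1.627 iou 0.80 | per view [[643.3, 269.96, 0.03], [643.06, 283.92, 0.12]] rgb [135 133 137]
pot_a 0.67 [219 166] xy 659.3 57.3 yaw 0.079 iou 0.86 | per view [[659.24, 56.45, 0.08], [659.96, 71.55, 0.04]] rgb [132 131 135]
stone_a 0.79 [344 242] xy 405.7 -349.0 yaw 0.976 iou 0.93 | per view [[406.33, -348.1, 0.99], [404.02, -350.89, 0.96]] rgb [172 103  60]
stone_a 0.66 [135 256] xy 373.1 337.0 yaw 2.689 iou 0.64 | per view [[378.74, 335.44, 2.79], [373.26, 337.43, 2.69]] rgb [152  92  56]
rack [ 6.30018e+02 -1.62021e+02  1.33000e-01  9.63000e-01] [array([ 6.29217e+02, -1.61679e+02,  1.37000e-01,  9.65000e-01]), array([ 6.30056e+02, -1.60993e+02,  1.44000e-01,  9.61000e-01])]
rack [ 6.30869e+02 -1.61970e+02  1.38000e-01  9.72000e-01] [array([ 6.31639e+02, -1.62056e+02,  1.38000e-01,  9.76000e-01]), array([ 6.29917e+02, -1.61539e+02,  1.51000e-01,  9.74000e-01])]Traceback (most recent call last):
  File "<stdin>", line 18, in <module>
ValueError: only the last four pictures can be asked about
```

All three pots stand mouth-down on the tray. Next the left stone → slot_l.

```bash
python3 go.py 320.2 364 100 -0.427
```

```text
tool shift mm [-50.4 -88.1  56.6] spin 0.526 rows>= 5 t 44.7
```

```bash
python3 -m inch '[[-0.012,-0.022,0.01,0.11,1],[-0.025,-0.044,0.02,0.22,1],[-0.038,-0.066,0.035,0.33,1],[-0.05,-0.088,0.05,0.44,1],[-0.0504,-0.088,0.0566,0.526,1],[-0.0504,-0.088,0.0566,0.526,1],[-0.0504,-0.088,0.0566,0.526,1]]'; python3 go.py 320.2 364 22 -0.427
```

```text
time: 45.27
tool_pos: [320.1, 364.0, 258.8]
tcp_rot: [3.141, 0.0, -0.424]
contact_force: [0.0, 0.6, 0.3]
grip_width: 91.6
finger_force: 0.0
tool shift mm [ 0.1 -0.  77.8] spin 0.003 rows>= 2 t 45.3
```

```bash
python3 -m inch '[[0,0,0.03,0.003,1],[0,0,0.06,0.003,1],[0,0,0.074,0.003,1],[0,0,0.078,0.003,1],[0,0,0.078,0.003,1],[0,0,0.078,0.003,1]]'; python3 -m inch '[[0,0,0,0,0.3],[0,0,0,0,0.3],[0,0,0,0,0.3],[0,0,0,0,0.3],[0,0,0,0,0.3],[0,0,0,0,0.3],[0,0,0,0,0.3],[0,0,0,0,0.3]]'; python3 -m inch '[[0,0,-0.02,0,0.3],[0,0,-0.04,0,0.3],[0,0,-0.06,0,0.3],[0,0,-0.08,0,0.3]]'; python3 go.py 420 -130 110 0.14;python3 - <<'E'
from fit import *
P={n:capture(n) for n in("side","top")}
for n in P: print(n,[(np.round(r["rect"]),round(r["conf"],2)) for r in look_for(P[n],"stone_a")])
E
```

```text
time: 45.77
tool_pos: [320.9, 364.0, 182.0]
tcp_rot: [-3.14, -0.001, -0.43]
contact_force: [0.5, -0.1, 0.1]
grip_width: 91.8
finger_force: 0.0
time: 46.43
tool_pos: [320.2, 364.0, 181.1]
tcp_rot: [-3.141, -0.0, -0.43]
contact_force: [-0.9, 0.0, 1.3]
grip_width: 49.6
finger_force: 30.0
time: 46.77
tool_pos: [319.9, 363.7, 261.4]
tcp_rot: [3.14, 0.001, -0.43]
contact_force: [-0.7, 0.1, -2.1]
grip_width: 49.3
finger_force: 30.0
tool shift mm [296.9 407.   -7.6] spin -0.57 rows>= 13 t 46.8
side [(array([185., 139.,  33.,  12.]), 0.67)]
top [(array([345., 242.,  47.,  34.]), 0.98), (array([125., 257.,  32.,  52.]), 0.8)]
```

```bash
python3 go.py 395.5 -164.3 110 0.14; python3 go.py 400 100 110 0.14
```

```text
tool shift mm [288.9 448.4  -8.4] spin -0.57 rows>= 13 t 47.0
tool shift mm [182.8 206.3  -8.4] spin -0.57 rows>= 7 t 47.0
```

```bash
python3 -m inch '[[0.026,0.03,0,-0.08,0.3],[0.052,0.06,0,-0.16,0.3],[0.078,0.09,0,-0.24,0.3],[0.104,0.12,0,-0.32,0.3],[0.13,0.15,0,-0.40,0.3],[0.156,0.18,0,-0.48,0.3],[0.183,0.206,0,-0.57,0.3],[0.183,0.206,0,-0.57,0.3]]'; python3 -m inch '[[0,0,0,0,0.3],[0,0,0,0,0.3]]'; python3 go.py 395.5 -164.3 60 0.14
```

```text
time: 47.63
tool_pos: [402.3, 95.5, 259.8]
tcp_rot: [3.14, 0.001, 0.14]
contact_force: [1.0, 0.2, -0.6]
grip_width: 49.2
finger_force: 30.0
time: 47.8
tool_pos: [400.0, 100.4, 259.9]
tcp_rot: [-3.141, 0.003, 0.137]
contact_force: [0.3, -0.3, -2.4]
grip_width: 49.6
finger_force: 30.0
tool shift mm [-40.7 261.6  40.9] spin -0.003 rows>= 7 t 47.8
```

```bash
python3 -m inch '[[-0.006,0.037,0,0,0.3],[-0.012,0.075,0,0,0.3],[-0.018,0.113,0,0,0.3],[-0.024,0.151,0,0,0.3],[-0.03,0.189,0,0,0.3],[-0.036,0.227,0.01,0,0.3],[-0.0407,0.2616,0.035,0,0.3],[-0.0407,0.2616,0.041,0,0.3]]'; python3 -m inch '[[0,0,0,0,0.3],[0,0,0,0,0.3],[0,0,0,0,0.3]]'; python3 go.py 395.5 -164.3 29.5 0.14
python3 - <<'E'
from fit import *
# stone in hand: where is it? fit box at known z, both views; and rack again
o=get_obs();z0=o["tool_pos"][2]-181.1
for k in range(3):
  P={n:capture(n) for n in("top","side")};obs=[]
  for n in P:
    pg=proj(P[n],[[452,-156,z0+6]])[0]
    c=[r for r in trace(P[n],"stone_a") if np.hypot(*(pg-r["rect"][:2]))<20]
    if c: obs.append((P[n],up(c[0]["pixels"])))
    else: print("no",n)
  for s in [obs]+[[q] for q in obs]:
    if not s: continue
    f=lambda v:-iou((v[0],v[1],v[2]/50),s,DIM["stone_a"],z0);v=np.array([452,-156,7.])
    r=minimize(f,v,method="Nelder-Mead",options=dict(initial_simplex=v+np.array([[0,0,0],[9,0,0],[0,9,0],[0,0,5]]),xatol=.1,fatol=1e-4));print(len(s),np.round([*r.x[:2],r.x[2]/50,-r.fun],3))
E
```

```text
time: 48.47
tool_pos: [397.2, -167.3, 217.9]
tcp_rot: [3.141, -0.0, 0.137]
contact_force: [0.0, 0.1, -2.7]
grip_width: 49.8
finger_force: 30.0
time: 48.72
tool_pos: [397.0, -162.6, 220.2]
tcp_rot: [-3.141, 0.001, 0.142]
contact_force: [1.1, 0.6, -1.5]
grip_width: 50.0
finger_force: 30.0
tool shift mm [-1.7  1.5 31.7] spin 0.002 rows>= 1 t 48.7
2 [ 4.61773e+02 -1.55672e+02  1.78000e-01  3.88000e-01]
1 [ 4.62695e+02 -1.53514e+02  1.56000e-01  3.04000e-01]
1 [ 4.58491e+02 -1.56453e+02  1.32000e-01  4.76000e-01]
2 [ 4.64355e+02 -1.48495e+02  1.10000e-02  3.54000e-01]
1 [ 4.61039e+02 -1.55950e+02  1.38000e-01  3.06000e-01]
1 [ 4.62485e+02 -1.49850e+02  7.40000e-02  4.03000e-01]
no side
1 [ 4.60948e+02 -1.52027e+02  7.50000e-02  3.27000e-01]
1 [ 4.60948e+02 -1.52027e+02  7.50000e-02  3.27000e-01]
```

```bash
python3 -m inch '[[0,0.0015,0.016,0.002,0.3],[0,0.0015,0.0315,0.002,0.3],[0,0.0015,0.0315,0.002,0.3],[0,0.0015,0.0315,0.002,0.3]]'; python3 -m inch '[[0.01,0,0,0,0.3],[0.016,0,0,0,0.3],[0.022,0,0,0,0.3],[0.028,0,0,0,0.3],[0.034,0,0,0,0.3],[0.04,0,0,0,0.3]]'
python3 - <<'E'
from go import *
rel(395.5+.990*40,-164.3+.1395*40,29.5,.14)
E
```

```text
time: 49.65
tool_pos: [396.7, -165.8, 188.2]
tcp_rot: [-3.14, 0.002, 0.138]
contact_force: [-0.1, 0.1, -1.2]
grip_width: 49.5
finger_force: 30.0
time: 50.15
tool_pos: [437.0, -159.8, 188.6]
tcp_rot: [-3.141, 0.001, 0.139]
contact_force: [-2.4, 3.0, -0.5]
grip_width: 49.8
finger_force: 30.0
tool shift mm [-1.7 -1.3  0.1] spin -0.001 rows>= 1 t 50.1
```

```bash
python3 -m inch '[[0.0,-0.0015,0,0,0.3],[0.01,-0.0015,0,0,0.3],[0.02,-0.0015,0,0,0.3],[0.03,-0.0015,0,0,0.3],[0.04,-0.0015,0,0,0.3],[0.05,-0.0015,0,0,0.3]]'; python3 -m inch '[[0.01,0,0,0,0.3],[0.02,0,0,0,0.3],[0.03,0,0,0,0.3],[0.038,0,0,0,0.3]]'
python3 - <<'E'
from go import *
rel(395.5+.990*130,-164.3+.1395*130,29.5,.14)
E
```

```text
time: 50.65
tool_pos: [487.2, -151.9, 188.6]
tcp_rot: [3.141, -0.001, 0.138]
contact_force: [-1.4, 1.1, -2.1]
grip_width: 49.6
finger_force: 30.0
time: 50.98
tool_pos: [524.9, -146.5, 188.5]
tcp_rot: [3.141, -0.001, 0.138]
contact_force: [-1.0, 1.5, -2.0]
grip_width: 49.5
finger_force: 30.0
tool shift mm [-0.7 -0.4  0. ] spin -0.002 rows>= 1 t 51.0
```

```bash
python3 -m inch '[[0.007,0,0,0,0.3],[0.007,0,0.001,0,0.3],[0.007,0,0.001,0,0.6],[0.007,0,0.001,0,0.6],[0.007,0,0.001,0,0.6],[0.007,0,-0.03,0,0.6],[-0.02,0,-0.04,0,0.3],[-0.048,0,-0.04,0,0]]'; python3 -m inch '[[0,0,0,0,0],[0,0,0,0,0],[0,0,0,0,0],[0,0,0.02,0,0],[0,0,0.037,0,0],[0,0,0.037,0,0],[0,0,0.037,0,0]]'
python3 - <<'E'
from go import *
g=np.array([547,-143.])
for t in (-30,): rel(*(g+t*np.array([.990,.1395])),29.5,.14)
E
```

```text
time: 51.65
tool_pos: [476.7, -154.0, 231.1]
tcp_rot: [3.138, -0.006, 0.139]
contact_force: [-0.6, -0.4, -0.1]
grip_width: 46.1
finger_force: 0.0
time: 52.23
tool_pos: [476.4, -153.3, 190.9]
tcp_rot: [-3.141, 0.001, 0.138]
contact_force: [-0.3, -0.3, -0.7]
grip_width: 1.7
finger_force: 0.0
tool shift mm [41.3 -0.4  2.4] spin -0.002 rows>= 1 t 52.2
```

```bash
python3 -m inch '[[0,0,0.004,0,0],[0.015,0,0.004,0,0],[0.03,0,0.004,0,0],[0.04,0,0.004,0,0],[0.05,0,0.004,0,0]]'; python3 -m inch '[[0.003,0,0,0,0],[0.006,0,0,0,0],[0.006,0,0,0,0]]'
```

```text
time: 52.65
tool_pos: [526.3, -146.4, 188.3]
tcp_rot: [3.141, -0.0, 0.138]
contact_force: [-2.1, 0.2, 1.7]
grip_width: 0.4
finger_force: 1.4
time: 52.9
tool_pos: [531.7, -145.6, 187.9]
tcp_rot: [3.141, -0.001, 0.138]
contact_force: [-0.5, 0.7, 0.3]
grip_width: 0.2
finger_force: 0.0
```

```bash
python3 -m inch '[[0.002,0,0,0,0],[0.004,0,0,0,0],[0.004,0,0,0,0]]'; python3 -m inch '[[0.0015,0,0,0,0],[0.003,0,0,0,0],[0.003,0,0,0,0]]'; python3 -m inch '[[0.0015,0,0,0,0],[0.003,0,0,0,0],[0.003,0,0,0,0]]'
```

```text
time: 53.15
tool_pos: [535.4, -145.2, 187.6]
tcp_rot: [3.141, -0.0, 0.138]
contact_force: [-1.8, -0.1, 0.7]
grip_width: 0.3
finger_force: 0.7
time: 53.4
tool_pos: [537.2, -144.9, 187.5]
tcp_rot: [-3.141, 0.004, 0.138]
contact_force: [-9.6, -2.5, 6.1]
grip_width: 0.4
finger_force: 4.6
time: 53.65
tool_pos: [538.4, -144.9, 187.4]
tcp_rot: [-3.14, 0.01, 0.139]
contact_force: [-19.8, -6.5, 14.9]
grip_width: 0.4
finger_force: 10.0
```

Stopped hard at the back stop with the finger flush to the front. Now the right stone.

```bash
python3 -m inch '[[-0.01,0,0,0,0],[-0.04,0,0,0,0.5],[-0.04,0,-0.04,0,1],[-0.06,0,-0.08,0,1],[-0.08,0,-0.08,0,1],[-0.08,0,-0.08,0,1]]'
python3 - <<'E'
from fit import *
from go import rel
scan(("stone_a",),minc=.3)
rel(373.1,-397.2,90,.982)
E
```

```text
time: 54.15
tool_pos: [460.4, -155.5, 269.6]
tcp_rot: [3.14, -0.002, 0.137]
contact_force: [0.4, -0.2, -1.4]
grip_width: 29.0
finger_force: 0.0
stone_a 0.68 [346 243] xy 403.3 -350.8 yaw 0.969 iou 0.91 | per view [[403.66, -350.22, 0.97], [404.57, -350.77, 0.96]] rgb [181 111  66]
tool shift mm [-122.   227.3   18. ] spin -0.844 rows>= 7 t 54.4
```

```bash
python3 -m inch '[[-0.017,0.032,0,-0.12,1],[-0.034,0.064,0,-0.24,1],[-0.051,0.096,0,-0.36,1],[-0.068,0.128,0,-0.48,1],[-0.085,0.16,0,-0.6,1],[-0.102,0.192,0,-0.72,1],[-0.122,0.2273,0.01,-0.835,1],[-0.122,0.2273,0.018,-0.835,1]]'; python3 -m inch '[[0,0,0,0,1],[0,0,0,0,1],[0,0,0,0,1]]'; python3 go.py 372.5 -397.2 22 0.976
```

```text
time: 55.02
tool_pos: [371.2, -402.9, 248.6]
tcp_rot: [3.138, 0.003, 0.976]
contact_force: [-0.1, 0.2, -0.6]
grip_width: 91.5
finger_force: 0.0
time: 55.27
tool_pos: [373.2, -396.3, 249.1]
tcp_rot: [-3.14, -0.001, 0.973]
contact_force: [0.2, 0.4, -0.2]
grip_width: 91.7
finger_force: 0.0
tool shift mm [-1.1 -0.1 68.1] spin -0.003 rows>= 2 t 55.3
```

```bash
python3 -m inch '[[0,0,0.03,-0.003,1],[0,0,0.055,-0.003,1],[0,0,0.066,-0.003,1],[0,0,0.068,-0.003,1],[0,0,0.068,-0.003,1],[0,0,0.068,-0.003,1],[0,0,0.068,-0.003,0.3],[0,0,0.068,-0.003,0.3]]'; python3 -m inch '[[0,0,0,0,0.3],[0,0,0,0,0.3],[0,0,0,0,0.3],[0,0,0,0,0.3],[0,0,0,0,0.3],[0,0,-0.02,0,0.3],[0,0,-0.05,0,0.3]]'; python3 go.py 404 -224.2 60 0.139
```

```text
time: 55.93
tool_pos: [372.8, -397.5, 182.8]
tcp_rot: [3.139, 0.001, 0.976]
contact_force: [-0.9, 0.4, -0.1]
grip_width: 82.5
finger_force: 0.0
time: 56.52
tool_pos: [371.7, -396.2, 229.2]
tcp_rot: [-3.135, -0.002, 0.976]
contact_force: [-0.3, -0.7, -1.8]
grip_width: 49.8
finger_force: 30.0
tool shift mm [160.6 -69.7  10.2] spin 0.837 rows>= 7 t 56.5
```

```bash
python3 -m inch '[[0.02,-0.009,0,0.12,0.3],[0.043,-0.018,0,0.24,0.3],[0.066,-0.028,0,0.36,0.3],[0.09,-0.038,0,0.48,0.3],[0.112,-0.05,0,0.6,0.3],[0.136,-0.06,0,0.72,0.3],[0.1606,-0.0697,0.005,0.837,0.3],[0.1606,-0.0697,0.01,0.837,0.3]]'; python3 -m inch '[[0,0,0,0,0.3],[0,0,0,0,0.3],[0,0,0,0,0.3]]'; python3 go.py 404 -224.2 29.7 0.139
```

```text
time: 57.18
tool_pos: [404.6, -221.3, 221.1]
tcp_rot: [-3.139, 0.002, 0.134]
contact_force: [-0.7, 1.2, -2.1]
grip_width: 50.0
finger_force: 30.0
time: 57.43
tool_pos: [404.8, -226.0, 221.6]
tcp_rot: [3.141, -0.0, 0.139]
contact_force: [0.4, -0.3, -1.9]
grip_width: 49.4
finger_force: 30.0
tool shift mm [-0.6 -1.9 32.9] spin 0.0 rows>= 1 t 57.4
```

```bash
python3 -m inch '[[0,-0.0019,0.016,0,0.3],[0,-0.0019,0.03,0,0.3],[0,-0.0019,0.0325,0,0.3],[0,-0.0019,0.0325,0,0.3],[0,-0.0019,0.0325,0,0.3]]'; python3 go.py 404 -224.2 29.7 0.139; python3 -m inch '[[0.01,0,0,0,0.3],[0.016,0,0,0,0.3],[0.022,0,0,0,0.3],[0.028,0,0,0,0.3],[0.034,0,0,0,0.3],[0.04,0,0,0,0.3]]'; python3 go.py 443.6 -218.6 29.7 .139
```

```text
time: 57.85
tool_pos: [404.6, -223.9, 189.4]
tcp_rot: [3.141, -0.0, 0.138]
contact_force: [-0.2, -0.3, -2.4]
grip_width: 49.6
finger_force: 30.0
tool shift mm [-0.6  0.2  0.7] spin -0.001 rows>= 1 t 57.9
time: 58.35
tool_pos: [444.9, -217.5, 189.2]
tcp_rot: [3.141, -0.0, 0.139]
contact_force: [-0.3, -0.4, -1.4]
grip_width: 49.7
finger_force: 30.0
tool shift mm [-1.4  0.9  0.5] spin 0.0 rows>= 1 t 58.4
```

Free of contact with ~22 mm in the slot. Continue.

```bash
python3 -m inch '[[0.0,0.0005,0.0005,0,0.3],[0.01,0.0005,0.0005,0,0.3],[0.02,0.0005,0.0005,0,0.3],[0.03,0.0005,0.0005,0,0.3],[0.04,0.0005,0.0005,0,0.3],[0.05,0.0005,0.0005,0,0.3]]'; python3 -m inch '[[0.01,0,0,0,0.3],[0.02,0,0,0,0.3],[0.03,0,0,0,0.3],[0.038,0,0,0,0.3],[0.044,0,0,0,0.3]]'
python3 - <<'E'
from go import *
rel(404+.990*137,-224.2+.1395*137,29.5,.139)
E
```

```text
time: 58.85
tool_pos: [494.9, -211.1, 188.5]
tcp_rot: [3.141, -0.0, 0.139]
contact_force: [-1.0, 0.9, -0.8]
grip_width: 49.1
finger_force: 30.0
time: 59.27
tool_pos: [538.4, -204.9, 188.5]
tcp_rot: [3.141, -0.0, 0.139]
contact_force: [-0.6, 0.4, -0.8]
grip_width: 49.7
finger_force: 30.0
tool shift mm [ 1.2  0.3 -0. ] spin 0.0 rows>= 1 t 59.3
```

```bash
python3 -m inch '[[0,0,0.001,0,0.3],[0,0,0.001,0,0.6],[0,0,0.001,0,0.6],[0,0,0.001,0,0.6],[0,0,-0.03,0,0.6],[-0.025,0,-0.04,0,0.3],[-0.055,0,-0.04,0,0],[-0.055,0,-0.04,0,0]]'; python3 -m inch '[[0,0,0,0,0],[0,0,0,0,0],[0,0,0,0,0],[0,0,0.02,0,0],[0,0,0.041,0,0],[0,0,0.041,0,0],[0.015,0,0.041,0,0],[0.03,0,0.041,0,0]]'; python3 -m inch '[[0.01,0,0,0,0],[0.02,0,0,0,0],[0.025,0,0,0,0],[0.025,0,0,0,0]]'
python3 - <<'E'
from go import *
g=np.array([555.5,-203.]);rel(*(g-10*np.array([.990,.1395])),29,.139)
E
```

```text
time: 59.93
tool_pos: [478.9, -212.7, 228.8]
tcp_rot: [-3.14, 0.004, 0.138]
contact_force: [-0.6, 0.4, -0.6]
grip_width: 39.8
finger_force: 0.0
time: 60.6
tool_pos: [513.0, -208.6, 187.5]
tcp_rot: [-3.141, 0.001, 0.138]
contact_force: [-7.2, -1.6, 0.2]
grip_width: 0.7
finger_force: 0.7
time: 60.93
tool_pos: [538.4, -205.0, 188.0]
tcp_rot: [3.141, -0.001, 0.14]
contact_force: [-0.1, -0.2, 0.0]
grip_width: 0.5
finger_force: 0.0
tool shift mm [ 7.2  0.4 -0. ] spin 0.001 rows>= 1 t 60.9
```

```bash
python3 -m inch '[[0.002,0,0,0,0],[0.005,0,0,0,0],[0.005,0,0,0,0]]'; python3 -m inch '[[0.0015,0,0,0,0],[0.003,0,0,0,0],[0.003,0,0,0,0]]'; python3 -m inch '[[0.001,0,0,0,0],[0.002,0,0,0,0],[0.002,0,0,0,0]]'
```

```text
time: 61.18
tool_pos: [542.2, -204.5, 187.7]
tcp_rot: [-3.142, 0.0, 0.139]
contact_force: [-1.3, -0.4, 0.3]
grip_width: 0.1
finger_force: 0.3
time: 61.43
tool_pos: [545.1, -204.1, 187.6]
tcp_rot: [-3.141, 0.001, 0.139]
contact_force: [-4.2, -0.5, 2.6]
grip_width: 0.1
finger_force: 1.6
time: 61.68
tool_pos: [545.9, -204.1, 187.6]
tcp_rot: [-3.141, 0.004, 0.139]
contact_force: [-11.3, -3.1, 6.3]
grip_width: 0.4
finger_force: 5.4
```

```bash
python3 -m inch '[[0.0015,0,0,0,0],[0.0025,0,0,0,0],[0.0025,0,0,0,0]]'; python3 -m inch '[[-0.01,0,0,0,0],[-0.04,0,0,0,0],[-0.06,0,-0.04,0,0],[-0.06,0.03,-0.08,0,0.5],[-0.07,0.07,-0.1,0,1],[-0.08,0.11,-0.1,0,1],[-0.09,0.15,-0.1,0,1],[-0.1,0.19,-0.1,0,1]]'; python3 -m inch '[[-0.03,0.03,0,0,1],[-0.05,0.06,0,0,1],[-0.07,0.09,0,0,1],[-0.07,0.09,0,0,1],[-0.07,0.09,0,0,1]]'
python3 - <<'E'
from lying import *
for q in((660,57),(650,163),(640,266)): lying(12,q,(56,56,70))
P={n:capture(n) for n in("top","side")}
for n in P: print(n,[(np.round(r["rect"]),round(r["conf"],2)) for r in look_for(P[n],"stone_a")])
a=cv2.resize(P["top"]["color"][120:280,130:360],(690,480),interpolation=cv2.INTER_CUBIC)
save(P["top"],"fin",(130,130,350,220),3.6)
a=cv2.resize(P["top"]["color"][135:220,130:340],(630,255),interpolation=cv2.INTER_CUBIC);b=cv2.resize(P["side"]["color"][135:250,195:405],(630,345),interpolation=cv2.INTER_CUBIC)
cv2.imwrite("pics/fin.png",np.vstack([a,b])[:,:,::-1])
E
```

```text
time: 61.93
tool_pos: [546.9, -204.1, 187.5]
tcp_rot: [-3.14, 0.009, 0.14]
contact_force: [-19.5, -4.8, 12.7]
grip_width: 0.6
finger_force: 9.9
time: 62.6
tool_pos: [478.1, -396.7, 289.1]
tcp_rot: [3.139, -0.003, 0.139]
contact_force: [1.4, 0.1, 0.4]
grip_width: 29.1
finger_force: 0.0
time: 63.02
tool_pos: [420.1, -495.4, 287.1]
tcp_rot: [3.141, -0.001, 0.135]
contact_force: [0.8, -1.1, 0.0]
grip_width: 62.5
finger_force: 0.0
no side
x 657.2 y 56.2 yaw 0.076 iou 0.93
x 656.4 y 56.1 yaw 0.061 iou 0.92
x 648.4 y 162.6 yaw 0.110 iou 0.87
x 648.0 y 162.4 yaw 0.062 iou 0.84
x 640.2 y 266.9 yaw 0.079 iou 0.83
no top
x 646.8 y 163.7 yaw 1.514 iou 0.75
top [(array([278., 197.,  18.,  11.]), 0.52)]
side [(array([266., 175.,  16.,  27.]), 0.29)]
```

View pics/fin.png

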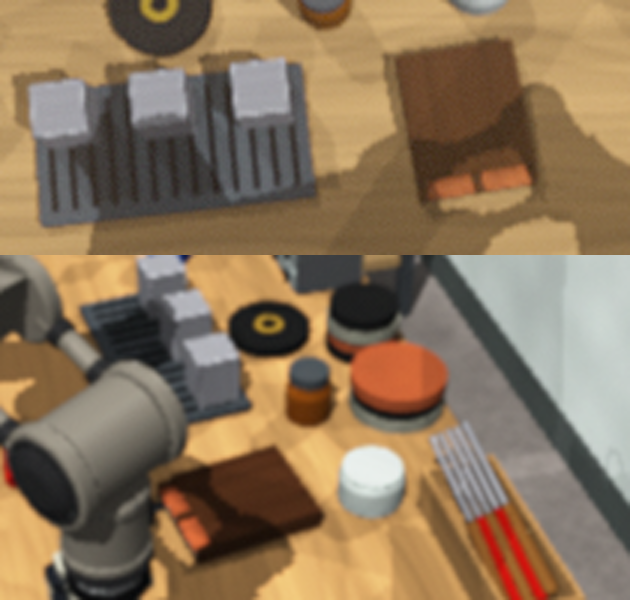

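The final picture shows three bright closed bases up on the tray (top half, px 58,108 / 158,95 / 260,90). Both stones are flush at the rack front (px 452,187 and 505,179), and the bystanders in view are untouched.

```bash
python3 -m inch '[[0,0,0,0,1],[0,0,0,0,1],[0,0,0,0,1],[0,0,0,0,1],[0,0,0,0,1],[0,0,0,0,1]]'; python3 -c "
from plant import *
print(close_job())"
```

```text
time: 64.92
tool_pos: [421.2, -493.7, 287.5]
tcp_rot: [3.141, 0.0, 0.139]
contact_force: [-0.0, 1.0, 1.0]
grip_width: 91.6
finger_force: 0.0
the job is handed in; nothing more can be done
None
```

Job handed in at 65 s (verdict not returned): all three grey pots stand mouth-down wholly on the tray, both stones are pushed home to the back stop in separate rack slots, and I touched nothing else on the bench.

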